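Take the left-hand threaded cap off the purge-gas outlet

ROBOT

A 6-joint arm with a two-finger parallel gripper is mounted at the origin on a cart in front of the work surface, level with it; the furniture and walls round the work are solid. World frame = base frame: x ahead of the robot, y to its left, z up, the work surface at z = 0. Lengths are in m, angles in rad, forces in N, time in s.
With the tool pointing down it reaches from about 0.35 to 0.975 m from the base axis. Payload 7.1 kg.
Tool frame: the origin (TCP) lies at the very end of the fingers, on their centre line; the grasp point (between the pads) lies 19 mm behind it (ctrl.grip_depth is the distance from the TCP to the grasp point, in m); y points along the fingers, x is the direction in which the jaws open and shut, and the axes are right-handed (so a half turn about y gives the same grasp; the last joint's range is limited). The gripper opens to 88 mm and grips with 3 to 60 N. Pads are 20 mm wide; open, the fingers measure 115 mm over their backs; the gripper's body (75 mm by 178 mm) begins 61 mm behind the grasp point.
Start: joints at [-1.144, 0.423, 1.63, -0, 1.089, -0.019], TCP at [0.27, -0.564, 0.184] pointing down, gripper open.
Joint ranges: [-3, 3], [-0.9, 2.11], [0.09, 2.58], [-1.31, 4.45], [0.11, 2.69], [-2.54, 2.54]. Speed limits (rad/s): [2.39, 2.39, 3.01, 3.14, 3.14, 3.14].

INTERFACE

Orientations are given as a unit quaternion [w, x, y, z].
In Python, from rig import ctrl, read_camera, camera_model, order gives the robot as it stands.
- The arm moves only by the shell command python3 -m inch 'ROWS'. ROWS is JSON, a list of rows, each an object of numbers: "wx", "wy", "wz": the turn, a rotation vector about the tool's x, y, z in units of 6 degrees (1.0 is 6 degrees); "x", "y", "z": the shift along the tool's x, y, z in m; "claw": the opening, from -1 (shut) to 1 (fully open). A call has 1 to 8 rows; each row is the pose to reach, as a shift and turn from the pose measured when the call began, along the tool's axes at that moment; what a row does not reach only later rows make up. A row lasts 1/12 s, in which the tool goes at most 41.7 mm and 7.16 degrees, less where a joint would pass 70% of its speed; a pose out of reach is approached as far as the arm can. A call with a gripper value outside its range is refused whole. The fingers move at their own pace and stop on an object; the grip force is fixed at half the most. Time passes only in rows, so rows that repeat a pose let the fingers close. It gives the time, the measured TCP pose, the force and the opening at its end, in the units of the state.
- ctrl.observe(): the state, without advancing time (a new reading comes with each control period).
- read_camera(name): name is "scene" or "top"; returns the picture (384x512x3 uint8, blue, green, red); there is no depth.
- camera_model(name): a dict with "fx", "fy", "cx", "cy" (pixels), "dist_coeffs" ([k1, k2, p1, p2, k3] as OpenCV has them; the pictures are not rectified), "xyz" and "orientation" of the camera in the world. Camera axes: x right, y down, z forward; pixel columns grow to the right and rows downward; lengths in m; the calibration is good to about 2 mm. A picture is of the moment at which its call begins. camera_model takes no time and is no camera call.
- order.job_done(): hands the job in, once; it reports no verdict.
The state is a dict: "clock": time; "joint_pos": joint angles; "joint_vel": joint speeds; "effort": joint torques, N m; "tool_pos": TCP position; "orientation": TCP orientation; "contact_force": force on the tool from outside, world axes, zero at the start; "ft_torque": the same for the moment, N m; "gripper_width": opening from 0.0 (shut) to 1.0 (fully open).
Only numpy, scipy, OpenCV 4.12 (cv2) and the standard library are available. Lean on these libraries where they do the work, as an engineer would, in place of code of your own. Each camera call takes 0.05 s, during which the arm holds its last target.

TASK

Unscrew the red blanking cap from its purge-gas outlet: its thread is left-handed, so it loosens clockwise seen from above; make sure by feel that it is easing, never force the thread or pull hard on the cap before it has let go. Then lift the cap off and set it down, without dropping it, with its closed top up in the blue parts tray, and let go of it. Leave the black-capped outlet alone and do not push the oil bottle or the tape roll about.

Things in the scene. Friction and masses are not known exactly. Their poses are not given: they have to be found in the camera images.
- red_cap_center (a point): Centre (half-way up, on the axis) of the loose red knurled round cap with a dark groove round it, 46 mm in diameter, 30 mm high, 0.08 kg; z axis out of its closed top. Hollow below, two inner lugs run under the outlet's thread. As found: 63 to 66 mm above the table, underside 8 to 11 mm above the metal block. Grip across any diameter, in its upper 24 mm; a 25 N grip turns it.
- lh_outlet: The outlet with the red cap: dark foot plate 74 x 74 x 10 mm bolted to the table, aluminium block 58 x 58 mm up to 40 mm high with a red patch on its front, upright brass threaded stem 26 mm thick (thread 35 mm) through its middle up to 65 mm high. Origin: centre of the underside, on the stem axis.
- stem_top (a point): Middle of the brass stem's top, 65 mm up, on the thread axis. Coarse two-start LEFT-hand thread, 12 mm a turn: clockwise from above loosens; counter-clockwise tightens up to a solid stop. A sprung pin pushes the cap up, 12 N when tight, 5 N when nearly off; it reaches 79 mm up once the cap is off, so lift the cap 35 mm to clear all.
- thread (a point): On the thread axis, 56 mm up. The cap lets go after a further 0.6 to 2.3 rad clockwise from where it is found (not known beforehand; the yaw readings do not tell it) and then lifts freely; 0.3 rad further its lugs run solidly against the next thread. Until it lets go it can rise only 1 to 5 mm; a tug of 5 to 12 N is harmless and tells whether it is free (the pin's 5 N fades as it rises).
- parts_tray_in (a point): Centre of the inner floor of the blue open parts tray, fixed to the table, 170 x 170 mm outside, 16 mm high, walls 4 mm thick; floor about 4 mm above the table; x and y axes along its sides.
- black_outlet: The neighbouring outlet, the same block but with a black patch and a black cap of the same size (top 78 mm above the table); fixed, must not be touched. Origin: centre of the underside.
- oil_bottle: Small amber dropper bottle, 30 mm in diameter, 86 mm high, standing loose behind the outlets. Origin: centre of the underside.
- tape: Yellow roll of marking tape lying flat behind the tablet-like touch panel, 68 mm across, 19 mm high, loose. Origin: centre of the underside.

How it is judged:
By the outcome, as a careful person would: the job done as asked, in the order asked, and still so for the second after the job is handed in, with the robot touching nothing.
It also fails if it takes over 72 s, if anything falls off the work surface, if the arm or the gripper's body presses on something with over 40 N, if the wrist force passes 120 N, or if a joint passes its speed limit or range.

## Working session

There is one attempt and no reset: what is moved stays moved. The work goes in short steps, Python scripts to look and compute and a shell command to move; the robot and the scene stay as the last step left them, time stands still between calls to the robot, and variables do not carry over. Pictures are saved under pics/ and viewed, and the job is handed in when it is done.

```bash
ls; mkdir -p pics; python3 - <<'E'
from rig import ctrl, read_camera, camera_model
import cv2
for n in ("scene","top"):
    im=read_camera(n); cv2.imwrite(f"pics/{n}0.png",im); print(n,camera_model(n))
print(ctrl.observe(), ctrl.grip_depth)
E
```

```text
pics
scene {'fx': 423.4530863251937, 'fy': 423.4530863251937, 'cx': 250.27183443570297, 'cy': 185.80357659834073, 'dist_coeffs': array([-0.15386425,  0.        ,  0.        ,  0.        ,  0.        ]), 'xyz': array([-0.08042484,  0.84927806,  0.64277724]), 'orientation': array([ 0.15939702, -0.26737796,  0.8210668 , -0.47848817])}
top {'fx': 382.1446922347952, 'fy': 382.1446922347952, 'cx': 256.31691740432854, 'cy': 186.46907067607373, 'dist_coeffs': array([0.02388361, 0.        , 0.        , 0.        , 0.        ]), 'xyz': array([0.30110044, 0.06367924, 1.11606354]), 'orientation': array([ 0.07537184, -0.69562357,  0.71026745, -0.07711739])}
{'clock': 0.1, 'joint_pos': array([-1.14399793e+00,  4.23747617e-01,  1.63062055e+00, -9.35217949e-06,
        1.08863513e+00, -1.90108257e-02]), 'joint_vel': array([ 0.00113499, -0.00355373, -0.00347167,  0.00016256, -0.00071672,
       -0.00226528]), 'effort': array([-1.10030967e-03, -5.45621681e+01, -2.74322891e+01,  6.44389680e-02,
        1.88111508e-02, -2.97633585e-05]), 'tool_pos': array([ 0.26926894, -0.56338316,  0.18298724]), 'orientation': array([ 0.59843355, -0.59789055,  0.37751506, -0.37667832]), 'contact_force': array([ 0.34535768, -0.23437946,  0.05915603]), 'ft_torque': array([ 0.00903754, -0.0161848 ,  0.0246817 ]), 'gripper_width': 0.9989447456590935} 0.0187
```

View pics/scene0.png

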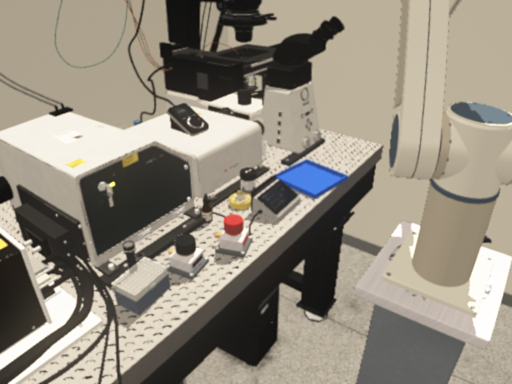

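View pics/top0.png

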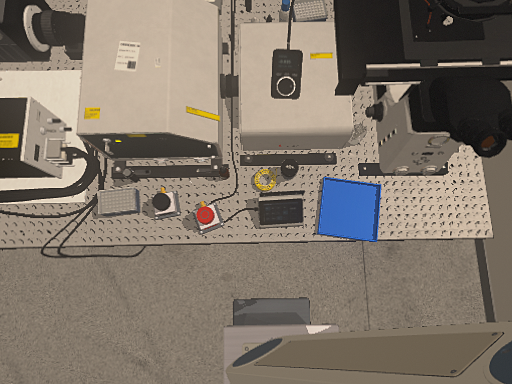

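Scene: red cap at about (234,222), black cap (185,243), amber bottle (207,208), tray (312,178). Top: red cap (206,215), black cap (161,202), tray centre (350,209). I'll measure next.

```bash
cat > h.py <<'E'
import numpy as np, cv2
from rig import ctrl, read_camera, camera_model
from scipy.spatial.transform import Rotation as R
def cam(n):
    m=camera_model(n);K=np.array([[m['fx'],0,m['cx']],[0,m['fy'],m['cy']],[0,0,1]])
    q=m['orientation'];Rw=R.from_quat([q[1],q[2],q[3],q[0]]).as_matrix()
    return K,np.array(m['dist_coeffs']),Rw,np.array(m['xyz'])
def ray(n,px):
    K,d,Rw,c=cam(n);p=cv2.undistortPoints(np.array([[px]],float),K,d)[0,0]
    v=Rw@np.array([p[0],p[1],1]);return c,v/np.linalg.norm(v)
def atz(n,px,z):
    c,v=ray(n,px);return c+v*(z-c[2])/v[2]
def tri(p1,p2):
    c1,v1=ray("scene",p1);c2,v2=ray("top",p2)
    A=np.stack([v1,-v2],1);t=np.linalg.lstsq(A,c2-c1,rcond=None)[0]
    a=c1+v1*t[0];b=c2+v2*t[1];return (a+b)/2,np.linalg.norm(a-b)
def proj(n,P):
    K,d,Rw,c=cam(n);r=cv2.Rodrigues(Rw.T)[0];return cv2.projectPoints(np.array(P,float).reshape(-1,3),r,-Rw.T@c,K,d)[0][:,0]
def state():
    s=ctrl.observe();q=s['orientation'];return s,R.from_quat([q[1],q[2],q[3],q[0]])
E
python3 - <<'E'
from h import *
a=cv2.imread("pics/scene0.png");t=cv2.imread("pics/top0.png")
cv2.imwrite("pics/sc.png",cv2.resize(a[140:300,120:360],None,fx=3.3,fy=3.3,interpolation=cv2.INTER_CUBIC))
cv2.imwrite("pics/tc.png",cv2.resize(t[150:250,140:390],None,fx=3.2,fy=3.2,interpolation=cv2.INTER_CUBIC))
for n,im in(("scene",a),("top",t)):
    b,g,r=[im[...,i].astype(int) for i in range(3)]
    for nm,m in(("red",(r>120)&(g<70)&(b<70)),("blue",(b>130)&(r<90)&(g<130))):
        k,l,s,c=cv2.connectedComponentsWithStats(m.astype(np.uint8))
        for i in range(1,k):
            if s[i,4]>25: print(n,nm,s[i],c[i],atz(n,c[i],.078 if nm=='red' else .01))
        if nm=="blue":
            i=1+np.argmax(s[1:,4]);cn=cv2.findContours((l==i).astype(np.uint8),0,2)[0][0]
            bx=cv2.approxPolyDP(cv2.convexHull(cn),5,True)[:,0];print([(p.tolist(),atz(n,p.astype(float),.016).round(3).tolist()) for p in bx])
E
```

```text
scene red [225 222  17  13 139] [233.07913669 227.69784173] [0.43021054 0.2262815  0.078     ]
scene blue [277 160  70  38 618] [310.08090615 177.23139159] [ 0.46537277 -0.20764184  0.01      ]
[([277, 174], [0.556, -0.155, 0.016]), ([307, 160], [0.529, -0.3, 0.016]), ([346, 177], [0.369, -0.265, 0.016]), ([312, 197], [0.397, -0.095, 0.016])]
top red [197 206  17  18 194] [204.71649485 214.54639175] [0.45323916 0.20145229 0.078     ]
top blue [ 318  179   60   62 2903] [347.30141233 210.01929039] [ 0.46792979 -0.20575264  0.01      ]
[([377, 189], [0.528, -0.296, 0.016]), ([372, 240], [0.379, -0.268, 0.016]), ([319, 233], [0.402, -0.118, 0.016]), ([324, 179], [0.561, -0.142, 0.016])]
```

View pics/sc.png

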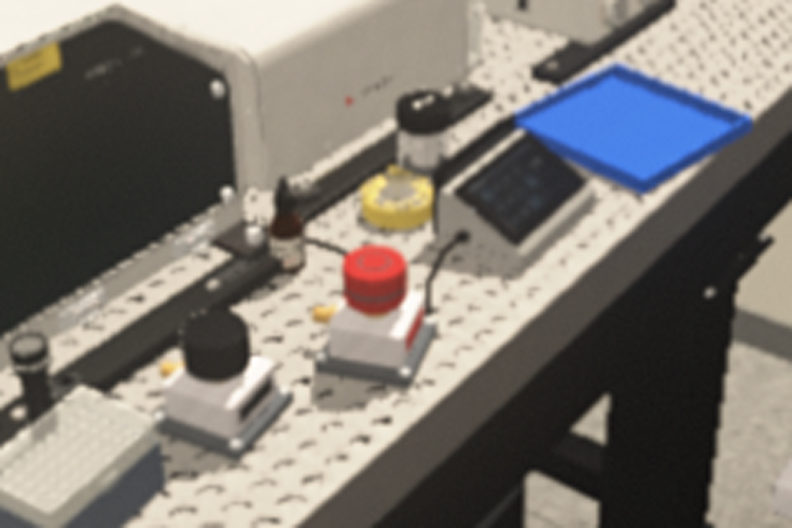

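View pics/tc.png

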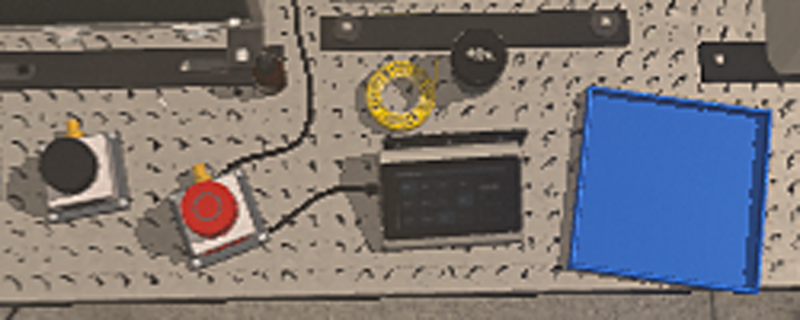

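```bash
python3 - <<'E'
from h import *
print("red",tri((233.6,219.7),(205,214.7)),atz("top",(205,214.7),.08),atz("scene",(233.6,219.7),.08))
print("black",tri((185.5,238.5),(161.2,201.6)),atz("top",(161.2,201.6),.078))
print("bottle base",atz("scene",(120+290/3.3,140+262/3.3),0))
print("tape",atz("top",(140+400/3.2,150+95/3.2),.01))
print("tablet back", tri((120+530/3.3,140+135/3.3),(140+520/3.2,150+150/3.2)))
# red foot plate corners in top: 
for p in [(195,268),(270,238),(243,170)]: print("foot",atz("top",(140+p[0]/3.2,150+p[1]/3.2),.01))
# overlay cap rims
s,r=state(); print(r.as_matrix().round(3))
E
```

```text
red (array([0.45146174, 0.19984229, 0.07782475]), np.float64(0.0031593786983218253)) [0.45250701 0.20041017 0.08      ] [0.44781875 0.20187488 0.08      ]
black (array([0.49162061, 0.32139376, 0.07710939]), np.float64(0.0006455863814428353)) [0.49172752 0.32137283 0.078     ]
bottle base [0.5804844  0.14976349 0.        ]
tape [0.56395113 0.03211588 0.01      ]
tablet back (array([ 0.49812295, -0.0747105 ,  0.04641327]), np.float64(0.010417635660901634))
foot [0.40766289 0.22087225 0.01      ]
foot [0.43328671 0.1532951  0.01      ]
foot [0.49627903 0.17787121 0.01      ]
[[ 0.431 -0.001  0.902]
 [-0.902  0.001  0.431]
 [-0.001 -1.     0.   ]]
```

```bash
cat >> h.py <<'E'
def rows(goal,yaw=None):
    s,r=state();d=r.inv().apply(np.array(goal)-s['tool_pos'])
    M=r.as_matrix();y0=np.arctan2(M[1,0],M[0,0]);tx='' 
    if yaw is not None:
        G=R.from_matrix(np.array([[np.cos(yaw),0,-np.sin(yaw)],[np.sin(yaw),0,np.cos(yaw)],[0,-1,0]]))
        G2=R.from_matrix(np.column_stack([[np.cos(yaw),np.sin(yaw),0],[0,0,-1],np.cross([np.cos(yaw),np.sin(yaw),0],[0,0,-1])]))
        tx=((r.inv()*G2).as_rotvec()/np.deg2rad(6)).round(3)
    print("t",round(s['clock'],2),"pos",s['tool_pos'].round(4),"yaw",round(y0,3),"q1,6",s['joint_pos'][[0,5]].round(3),"F",s['contact_force'].round(1),"T",s['ft_torque'].round(2),"w",round(s['gripper_width'],3),"\n shift xyz",d.round(4),"turn",tx)
E
python3 - <<'E'
from h import *
th=np.linspace(0,2*np.pi,60)
out=[]
for n,o in(("scene",(200,190)),("top",(170,180))):
    im=cv2.imread(f"pics/{n}0.png");s=8;c=cv2.resize(im[o[1]:o[1]+65,o[0]:o[0]+65],None,fx=s,fy=s,interpolation=cv2.INTER_CUBIC)
    C=np.array([.4515,.200])
    for z,col in((.0795,(255,255,0)),(.0495,(0,255,0))):
        p=proj(n,np.stack([C[0]+.023*np.cos(th),C[1]+.023*np.sin(th),0*th+z],1))
        cv2.polylines(c,[np.int32(((p-o)+.5)*s)],True,col,1)
    out.append(c[:, :400] if 0 else c)
v=np.hstack(out);cv2.imwrite("pics/ov.png",cv2.resize(v,(800,400)))
rows((.4515,.2,.184),1.0)
E
```

```text
t 0.1 pos [ 0.2693 -0.5634  0.183 ] yaw -1.125 q1,6 [-1.144 -0.019] F [ 0.3 -0.2  0.1] T [ 0.01 -0.02  0.02] w 0.999 
 shift xyz [-6.102e-01 -1.000e-04  4.936e-01] turn [-1.4000e-02 -2.0292e+01 -8.0000e-03]
```

View pics/ov.png

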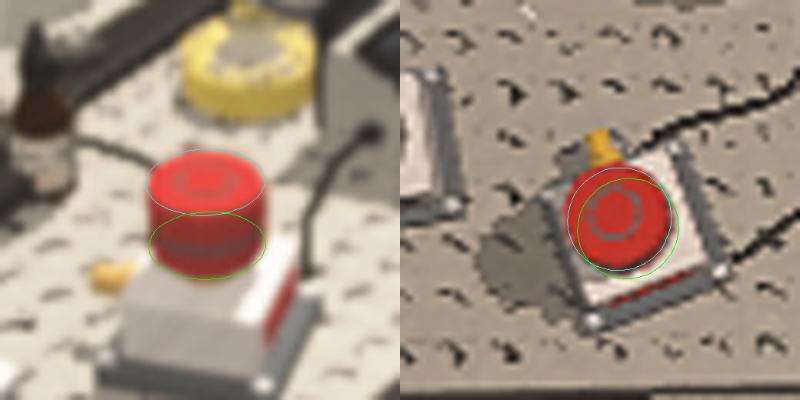

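The overlay fits the cap within about 1 mm in both views, so its centre is (0.4515, 0.2005) and its top is at about 0.08. I'm moving over it now.

```bash
python3 -m inch '[{"x":-0.61,"z":0.494,"wy":-20.3,"claw":1},{"x":-0.61,"z":0.494,"wy":-20.3,"claw":1},{"x":-0.61,"z":0.494,"wy":-20.3,"claw":1},{"x":-0.61,"z":0.494,"wy":-20.3,"claw":1},{"x":-0.61,"z":0.494,"wy":-20.3,"claw":1},{"x":-0.61,"z":0.494,"wy":-20.3,"claw":1},{"x":-0.61,"z":0.494,"wy":-20.3,"claw":1},{"x":-0.61,"z":0.494,"wy":-20.3,"claw":1}]'; python3 -c "
from h import *
rows((.4515,.2005,.184),1.0)"
```

```text
t 0.1 pos [ 0.2693 -0.5634  0.183 ] yaw -1.125 q1,6 [-1.144 -0.019] F [ 0.3 -0.2  0.1] T [ 0.01 -0.02  0.02] w 0.999 
 shift xyz [-6.106e-01 -1.000e-04  4.938e-01] turn [-1.4000e-02 -2.0292e+01 -8.0000e-03]invalid input at $[0]: expected keys wx, wy, wz, x, y, z, claw
```

All keys are needed in every row.

```bash
python3 -m inch '[{"wx":0,"wy":-20.3,"wz":0,"x":-0.61,"y":0,"z":0.494,"claw":1},{"wx":0,"wy":-20.3,"wz":0,"x":-0.61,"y":0,"z":0.494,"claw":1},{"wx":0,"wy":-20.3,"wz":0,"x":-0.61,"y":0,"z":0.494,"claw":1},{"wx":0,"wy":-20.3,"wz":0,"x":-0.61,"y":0,"z":0.494,"claw":1},{"wx":0,"wy":-20.3,"wz":0,"x":-0.61,"y":0,"z":0.494,"claw":1},{"wx":0,"wy":-20.3,"wz":0,"x":-0.61,"y":0,"z":0.494,"claw":1},{"wx":0,"wy":-20.3,"wz":0,"x":-0.61,"y":0,"z":0.494,"claw":1},{"wx":0,"wy":-20.3,"wz":0,"x":-0.61,"y":0,"z":0.494,"claw":1}]'; python3 -c "
from h import *
rows((.4515,.2005,.184),1.0)"
```

```text
clock: 0.77
tool_pos: [0.3467, -0.2377, 0.1836]
orientation: [0.706, -0.706, 0.042, -0.042]
contact_force: [0.3, -0.1, 1.0]
gripper_width: 1.002
t 0.77 pos [ 0.3467 -0.2377  0.1836] yaw -0.119 q1,6 [-0.63  -0.511] F [ 0.3 -0.1  1. ] T [-0.02 -0.08 -0.02] w 1.002 
 shift xyz [0.0518 0.     0.4476] turn [-8.000e-03 -1.069e+01  4.000e-03]
```

```bash
python3 -m inch '[{"wx":0,"wy":-10.7,"wz":0,"x":0.052,"y":0,"z":0.448,"claw":1},{"wx":0,"wy":-10.7,"wz":0,"x":0.052,"y":0,"z":0.448,"claw":1},{"wx":0,"wy":-10.7,"wz":0,"x":0.052,"y":0,"z":0.448,"claw":1},{"wx":0,"wy":-10.7,"wz":0,"x":0.052,"y":0,"z":0.448,"claw":1},{"wx":0,"wy":-10.7,"wz":0,"x":0.052,"y":0,"z":0.448,"claw":1},{"wx":0,"wy":-10.7,"wz":0,"x":0.052,"y":0,"z":0.448,"claw":1},{"wx":0,"wy":-10.7,"wz":0,"x":0.052,"y":0,"z":0.448,"claw":1},{"wx":0,"wy":-10.7,"wz":0,"x":0.052,"y":0,"z":0.448,"claw":1}]'; python3 -c "
from h import *
rows((.4515,.2005,.15),1.0)"
```

```text
clock: 1.43
tool_pos: [0.4238, 0.0868, 0.184]
orientation: [0.64, -0.639, -0.302, 0.301]
contact_force: [2.2, -0.8, 0.8]
gripper_width: 0.999
t 1.43 pos [0.4238 0.0868 0.184 ] yaw 0.881 q1,6 [ 0.174 -0.708] F [ 2.2 -0.8  0.8] T [-0.02 -0.16 -0.04] w 0.999 
 shift xyz [0.1053 0.0341 0.051 ] turn [-0.004 -1.132  0.007]
```

```bash
python3 -m inch '[{"wx":0,"wy":-1.13,"wz":0,"x":0.105,"y":0.034,"z":0.051,"claw":1},{"wx":0,"wy":-1.13,"wz":0,"x":0.105,"y":0.034,"z":0.051,"claw":1},{"wx":0,"wy":-1.13,"wz":0,"x":0.105,"y":0.034,"z":0.051,"claw":1},{"wx":0,"wy":-1.13,"wz":0,"x":0.105,"y":0.034,"z":0.051,"claw":1},{"wx":0,"wy":-1.13,"wz":0,"x":0.105,"y":0.034,"z":0.051,"claw":1},{"wx":0,"wy":-1.13,"wz":0,"x":0.105,"y":0.034,"z":0.051,"claw":1},{"wx":0,"wy":-1.13,"wz":0,"x":0.105,"y":0.034,"z":0.051,"claw":1}]'; python3 -c "
from h import *
rows((.4515,.2005,.054),1.0)
cv2.imwrite('pics/a1.png',np.hstack([cv2.resize(read_camera('scene')[110:270,140:320],None,fx=2.2,fy=2.2),cv2.resize(read_camera('top')[130:290,110:290],None,fx=2.2,fy=2.2)]))"
```

```text
clock: 2.02
tool_pos: [0.4509, 0.1992, 0.1502]
orientation: [0.621, -0.621, -0.339, 0.339]
contact_force: [0.3, -0.6, 0.5]
gripper_width: 0.999
t 2.02 pos [0.4509 0.1992 0.1502] yaw 0.999 q1,6 [ 0.391 -0.608] F [ 0.3 -0.6  0.5] T [-0.03 -0.15  0.  ] w 0.999 
 shift xyz [0.0014 0.0962 0.0001] turn [-0.005 -0.011  0.003]
```

View pics/a1.png

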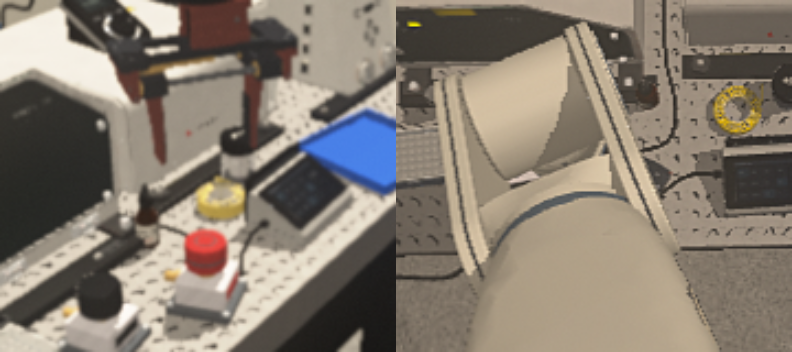

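Scene view: the open fingers hang above and astride the red cap, and nothing is in their way. In the top view the arm hides the cap. Next I go down.

```bash
python3 -m inch '[{"wx":0,"wy":0,"wz":0,"x":0.0014,"y":0.02,"z":0,"claw":1},{"wx":0,"wy":0,"wz":0,"x":0.0014,"y":0.04,"z":0,"claw":1},{"wx":0,"wy":0,"wz":0,"x":0.0014,"y":0.06,"z":0,"claw":1},{"wx":0,"wy":0,"wz":0,"x":0.0014,"y":0.075,"z":0,"claw":1},{"wx":0,"wy":0,"wz":0,"x":0.0014,"y":0.086,"z":0,"claw":1},{"wx":0,"wy":0,"wz":0,"x":0.0014,"y":0.095,"z":0,"claw":1},{"wx":0,"wy":0,"wz":0,"x":0.0014,"y":0.095,"z":0,"claw":1}]'; python3 -c "
from h import *
rows((.4515,.2005,.055),1.0)
cv2.imwrite('pics/a2.png',cv2.resize(read_camera('scene')[150:270,160:320],None,fx=4,fy=4))"
```

```text
clock: 2.7
tool_pos: [0.4514, 0.1994, 0.0544]
orientation: [0.621, -0.621, -0.338, 0.338]
contact_force: [0.1, -0.1, 0.2]
gripper_width: 0.999
t 2.7 pos [0.4514 0.1994 0.0544] yaw 0.997 q1,6 [ 0.391 -0.606] F [ 0.1 -0.1  0.2] T [ 0.01 -0.15 -0.04] w 0.999 
 shift xyz [ 0.0009 -0.0006  0.0005] turn [-0.011 -0.029 -0.005]
```

View pics/a2.png

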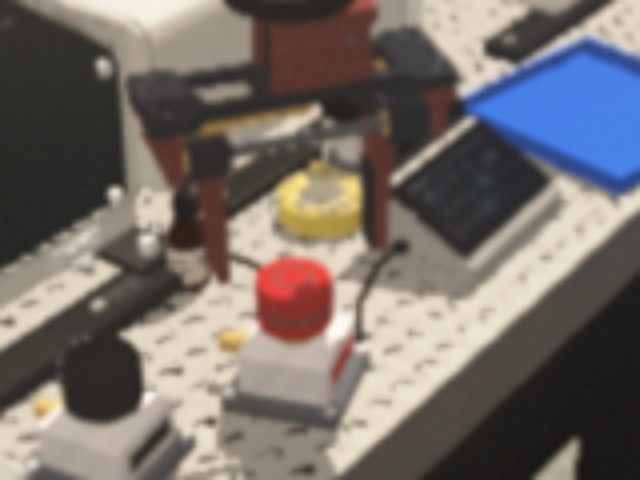

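```bash
python3 -c "
from h import *
s,r=state();x=r.as_matrix()[:,0];p=s['tool_pos']
print(s['joint_pos'],proj('scene',[p,p+.044*x,p-.044*x,p+.0575*x,p-.0575*x]))
print(atz('scene',(215,219),.054),atz('scene',(255,211),.054))
print(x)
"
```

```text
[ 3.91806533e-01  4.36044175e-01  1.99822672e+00  9.99703992e-04
  7.07427328e-01 -6.06158296e-01] [[233.05848519 227.28432314]
 [215.58117455 231.11407906]
 [250.11389364 223.52683641]
 [210.13638614 232.3028682 ]
 [255.26044689 222.38910101]]
[0.51171705 0.19673735 0.054     ] [0.4523758  0.10859553 0.054     ]
[5.42652166e-01 8.39957467e-01 2.83125083e-04]
```

```bash
python3 -c "
from h import *
s,r=state();x=r.as_matrix()[:,0];p=s['tool_pos'].copy()
for z in (.054,.075,.08,.15,.17,.18):
  p[2]=z; print(z,proj('scene',[p,p+.05*x,p-.05*x]).round(1).tolist())
im=read_camera('scene');cv2.imwrite('pics/a3.png',cv2.resize(im[170:250,190:290],None,fx=7,fy=7));rows((.4515,.2005,.055),1.0)
"
```

```text
0.054 [[233.1, 227.7], [213.2, 232.1], [252.4, 223.4]]
0.075 [[232.8, 220.5], [212.7, 224.8], [252.4, 216.3]]
0.08 [[232.8, 218.7], [212.6, 223.0], [252.4, 214.6]]
0.15 [[232.0, 193.4], [211.1, 197.5], [252.3, 189.4]]
0.17 [[231.7, 185.8], [210.6, 189.8], [252.2, 181.9]]
0.18 [[231.6, 182.0], [210.4, 185.9], [252.2, 178.1]]
t 2.8 pos [0.4523 0.2001 0.0558] yaw 0.997 q1,6 [ 0.392 -0.606] F [ 0.4  0.2 -0. ] T [ 0.02 -0.13  0.  ] w 0.999 
 shift xyz [-0.0001  0.0008  0.0009] turn [ 0.    -0.024  0.011]
```

View pics/a3.png

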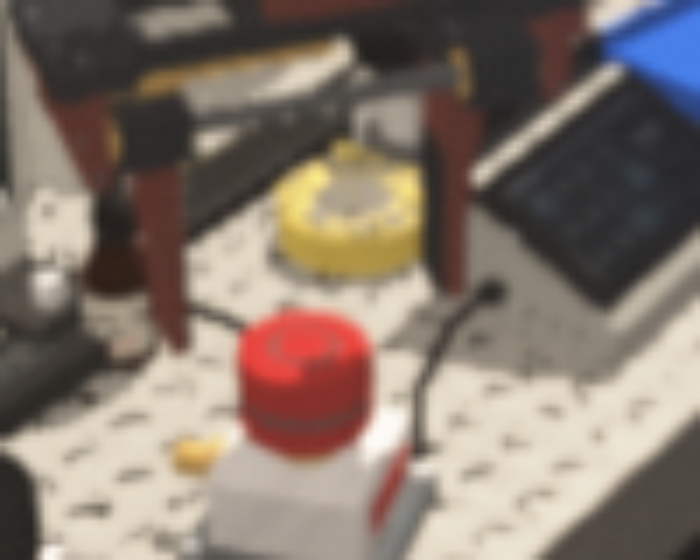

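The visible fingertips, at about (216,220) and (254,212), lie some 12 px above where the TCP projects. I'll find out why before closing, using shadows and the top view.

```bash
python3 - <<'E'
from h import *
im=read_camera('scene');t=read_camera('top')
cv2.imwrite('pics/now_s.png',im);cv2.imwrite('pics/now_t.png',t)
s,r=state();p=s['tool_pos'];X,Y,Z=r.as_matrix().T
def box(img,n,o,sc):
    # fingers & body wire boxes; tool y down
    def wire(c,hx,y0,y1,hz,col):
        pts=[p+X*(c+a*hx)+Y*b+Z*(d*hz) for a in(-1,1) for b in(y0,y1) for d in(-1,1)]
        q=(proj(n,pts)-o+.5)*sc
        for i in range(8):
            for j in range(i+1,8):
                if bin(i^j).count('1')==1: cv2.line(img,tuple(np.int32(q[i])),tuple(np.int32(q[j])),col,1)
    for sg in(-1,1): wire(sg*.0508,.0067,-.08,0,.01,(0,255,0))
    wire(0,.089,-.15,-.08,.0375,(255,255,0))
a=cv2.resize(im[110:270,160:300],None,fx=3.7,fy=3.7,interpolation=cv2.INTER_CUBIC)
b=a.copy();box(b,'scene',np.array([160,110]),3.7)
cv2.imwrite('pics/w.png',np.hstack([b])); 
cv2.imwrite('pics/wt.png',cv2.resize(t[130:330,110:360],None,fx=3,fy=3))
E
```

```text
(no output)
```

View pics/w.png

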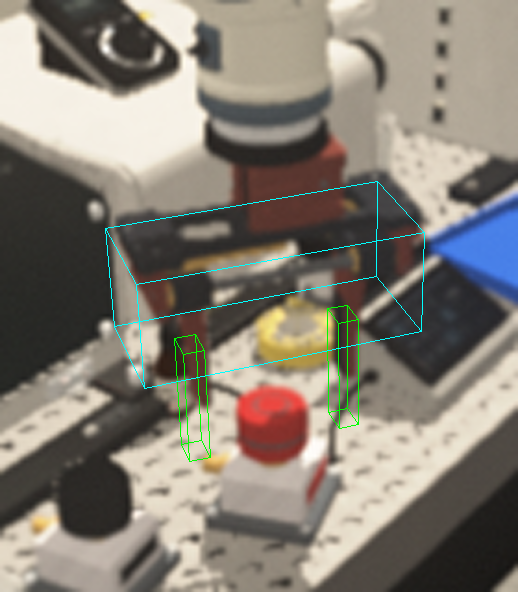

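View pics/now_s.png

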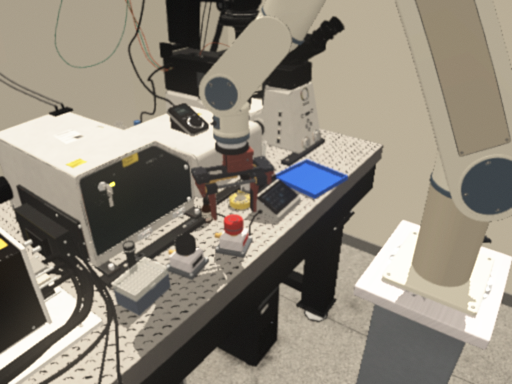

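View pics/wt.png

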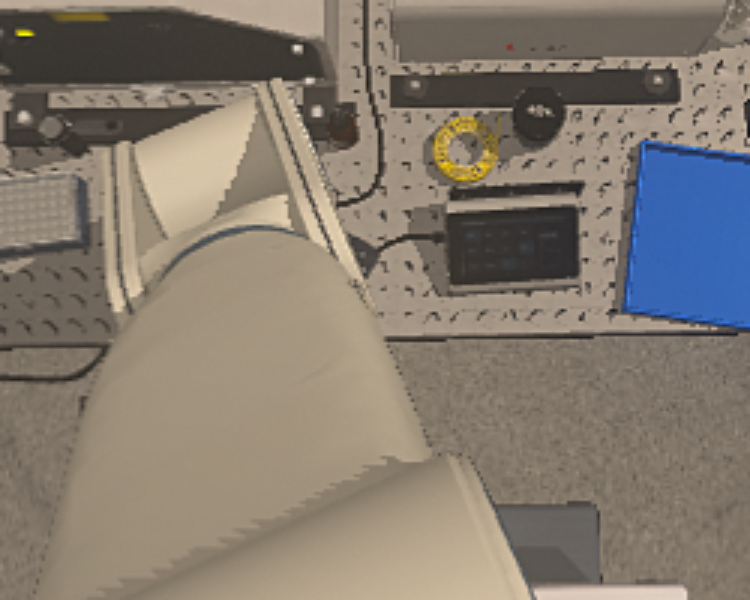

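```bash
python3 - <<'E'
from h import *
P,e=tri((222,93),(149,205));print(P,e)
s,r=state();p=s['tool_pos'];q=s['joint_pos'][0]
f=np.array([np.cos(q),np.sin(q),0]);n=np.array([-np.sin(q),np.cos(q),0]);d=P-p
print(d@f,d@n,d[2])
# shoulder disc (bottom-right) 
# flange cylinder axis in scene at several heights above TCP
for h in (.1,.15,.2,.25,.3,.35): print(h,proj('scene',[p+[0,0,h]]).round(1), proj('top',[p+[0,0,h]]).round(1))
E
```

```text
[0.42276256 0.26018531 0.40822724] 0.005608285968800187
-0.00490701903822453 0.0666182898670006 0.3519207196244802
0.1 [[231.4 191. ]] [[201.  210.3]]
0.15 [[230.8 171.7]] [[198.1 207.1]]
0.2 [[230.2 151.3]] [[194.8 203.6]]
0.25 [[229.5 129.9]] [[191.2 199.6]]
0.3 [[228.8 107.4]] [[187.1 195.2]]
0.35 [[228.1  83.9]] [[182.4 190.1]]
```

```bash
python3 - <<'E'
import cv2,numpy as np
a=cv2.imread('pics/scene0.png');b=cv2.imread('pics/now_s.png')
cv2.imwrite('pics/cmp.png',np.hstack([cv2.resize(x[180:290,170:300],None,fx=3,fy=3,interpolation=cv2.INTER_CUBIC) for x in(a,b)]))
E
```

```text
(no output)
```

View pics/cmp.png

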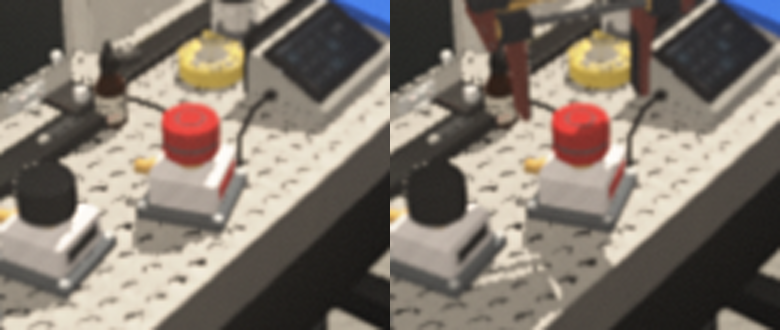

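The wrist triangulates to directly above the TCP, so the horizontal position is right. Only the visible finger ends look too high. I'll raise, narrow the jaws in free air and look.

```bash
python3 -m inch '[{"wx":0,"wy":0,"wz":0,"x":0,"y":-0.03,"z":0,"claw":1},{"wx":0,"wy":0,"wz":0,"x":0,"y":-0.06,"z":0,"claw":1},{"wx":0,"wy":0,"wz":0,"x":0,"y":-0.06,"z":0,"claw":0},{"wx":0,"wy":0,"wz":0,"x":0,"y":-0.06,"z":0,"claw":0},{"wx":0,"wy":0,"wz":0,"x":0,"y":-0.06,"z":0,"claw":0},{"wx":0,"wy":0,"wz":0,"x":0,"y":-0.06,"z":0,"claw":0},{"wx":0,"wy":0,"wz":0,"x":0,"y":-0.06,"z":0,"claw":0},{"wx":0,"wy":0,"wz":0,"x":0,"y":-0.06,"z":0,"claw":0}]'; python3 -c "
from h import *
rows((.4515,.2005,.055),1.0)
s,r=state();x=r.as_matrix()[:,0];p=s['tool_pos']
w=.044*s['gripper_width'];print(proj('scene',[p,p+(w+.007)*x,p-(w+.007)*x]).round(1))
cv2.imwrite('pics/a4.png',cv2.resize(read_camera('scene')[140:250,180:300],None,fx=5,fy=5))"
```

```text
clock: 3.57
tool_pos: [0.4521, 0.2002, 0.1155]
orientation: [0.621, -0.621, -0.339, 0.338]
contact_force: [-0.5, 0.5, -0.8]
gripper_width: 0.582
t 3.57 pos [0.4521 0.2002 0.1155] yaw 0.998 q1,6 [ 0.392 -0.606] F [-0.5  0.5 -0.8] T [ 0.04 -0.11  0.04] w 0.582 
 shift xyz [-0.0001  0.0605  0.0006] turn [-0.002 -0.021  0.008]
[[232.2 206.2]
 [218.9 208.9]
 [245.3 203.5]]
```

View pics/a4.png

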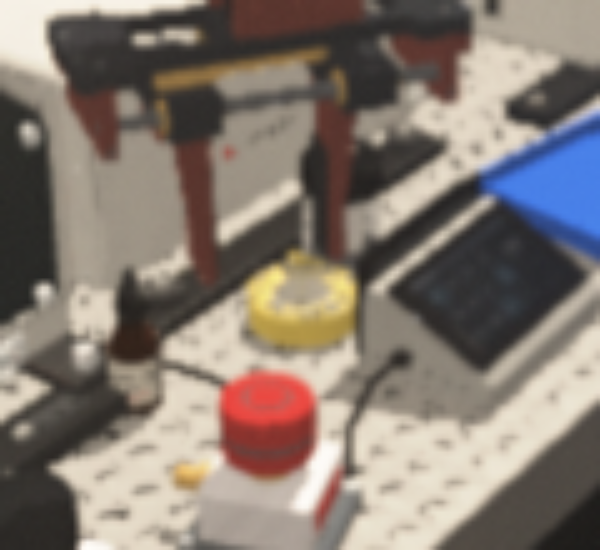

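```bash
python3 -m inch '[{"wx":0,"wy":5.8,"wz":0,"x":0,"y":0,"z":0,"claw":1},{"wx":0,"wy":5.8,"wz":0,"x":0,"y":0,"z":0,"claw":1},{"wx":0,"wy":5.8,"wz":0,"x":0,"y":0,"z":0,"claw":1},{"wx":0,"wy":5.8,"wz":0,"x":0,"y":0,"z":0,"claw":1},{"wx":0,"wy":5.8,"wz":0,"x":0,"y":0,"z":0,"claw":1},{"wx":0,"wy":5.8,"wz":0,"x":0,"y":0,"z":0,"claw":1},{"wx":0,"wy":5.8,"wz":0,"x":0,"y":0,"z":0,"claw":1}]'; python3 -c "
from h import *
rows((.4515,.2005,.055),1.0)
s,r=state();x=r.as_matrix()[:,0];p=s['tool_pos']
print(proj('scene',[p,p+.05*x,p-.05*x]).round(1))
a=read_camera('scene');b=read_camera('top')
for h in (0,.03,.08,.12): print(h,proj('top',[p+.089*x+[0,0,h],p+.057*x+[0,0,h]]).round(1).tolist())
cv2.imwrite('pics/a5.png',np.hstack([cv2.resize(a[110:230,180:280],None,fx=4,fy=4),cv2.resize(b[130:250,130:230],None,fx=4,fy=4)]))"
```

```text
clock: 4.2
tool_pos: [0.452, 0.2001, 0.1152]
orientation: [0.694, -0.693, -0.138, 0.138]
contact_force: [-0.5, -0.1, -0.6]
gripper_width: 0.99
t 4.2 pos [0.452  0.2001 0.1152] yaw 0.394 q1,6 [ 0.392 -0.002] F [-0.5 -0.1 -0.6] T [-0.02 -0.1  -0.01] w 0.99 
 shift xyz [-0.0003  0.0602  0.0005] turn [-5.000e-03 -5.789e+00  3.000e-03]
[[232.3 206.3]
 [212.  203.7]
 [253.1 208.9]]
0 [[190.9, 182.9], [195.3, 193.6]]
0.03 [[189.0, 180.4], [193.5, 191.4]]
0.08 [[185.5, 175.7], [190.3, 187.3]]
0.12 [[182.5, 171.6], [187.4, 183.7]]
```

View pics/a5.png

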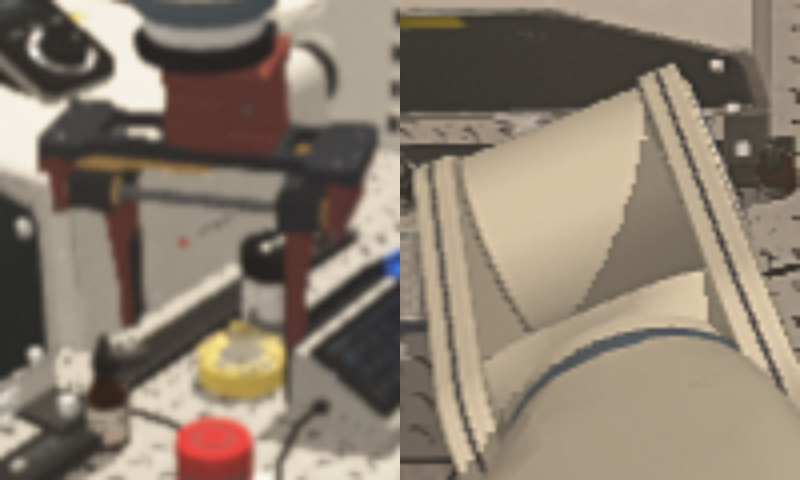

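The visible finger ends stay about 12 px, or roughly 33 mm, above the stated TCP at every yaw and opening. I'll go back to the grip pose and close gently there. The opening at which the fingers stop will show whether they're round the cap (0.52) or above it.

```bash
python3 -m inch '[{"wx":0,"wy":-5.8,"wz":0,"x":0,"y":0,"z":0.0005,"claw":1},{"wx":0,"wy":-5.8,"wz":0,"x":0,"y":0,"z":0.0005,"claw":1},{"wx":0,"wy":-5.8,"wz":0,"x":0,"y":0,"z":0.0005,"claw":1},{"wx":0,"wy":-5.8,"wz":0,"x":0,"y":0,"z":0.0005,"claw":1},{"wx":0,"wy":-5.8,"wz":0,"x":0,"y":0.02,"z":0.0005,"claw":1},{"wx":0,"wy":-5.8,"wz":0,"x":0,"y":0.04,"z":0.0005,"claw":1},{"wx":0,"wy":-5.8,"wz":0,"x":0,"y":0.06,"z":0.0005,"claw":1},{"wx":0,"wy":-5.8,"wz":0,"x":0,"y":0.06,"z":0.0005,"claw":1}]'; python3 -c "
from h import *
rows((.4515,.2005,.055),1.0)"; 
python3 -m inch '[{"wx":0,"wy":0,"wz":0,"x":0,"y":0,"z":0,"claw":0.1},{"wx":0,"wy":0,"wz":0,"x":0,"y":0,"z":0,"claw":0.1},{"wx":0,"wy":0,"wz":0,"x":0,"y":0,"z":0,"claw":0.1},{"wx":0,"wy":0,"wz":0,"x":0,"y":0,"z":0,"claw":0.02},{"wx":0,"wy":0,"wz":0,"x":0,"y":0,"z":0,"claw":-0.04},{"wx":0,"wy":0,"wz":0,"x":0,"y":0,"z":0,"claw":-0.1},{"wx":0,"wy":0,"wz":0,"x":0,"y":0,"z":0,"claw":-0.15},{"wx":0,"wy":0,"wz":0,"x":0,"y":0,"z":0,"claw":-0.2}]'; python3 -c "
from h import *
rows((.4515,.2005,.055),1.0)
cv2.imwrite('pics/a6.png',cv2.resize(read_camera('scene')[150:250,180:290],None,fx=6,fy=6))"
```

```text
clock: 4.97
tool_pos: [0.4495, 0.1997, 0.0525]
orientation: [0.62, -0.62, -0.338, 0.342]
contact_force: [0.4, 0.0, 0.3]
gripper_width: 0.998
t 4.97 pos [0.4495 0.1997 0.0525] yaw 1.003 q1,6 [ 0.393 -0.61 ] F [0.4 0.  0.3] T [ 0.02 -0.1  -0.01] w 0.998 
 shift xyz [ 0.0017 -0.0025 -0.0012] turn [-0.033  0.027 -0.037]
clock: 5.63
tool_pos: [0.4497, 0.1997, 0.0528]
orientation: [0.62, -0.62, -0.338, 0.342]
contact_force: [-0.5, 0.4, 0.3]
gripper_width: 0.433
t 5.63 pos [0.4497 0.1997 0.0528] yaw 1.003 q1,6 [ 0.393 -0.61 ] F [-0.5  0.4  0.3] T [ 0.03 -0.15  0.04] w 0.433 
 shift xyz [ 0.0016 -0.0023 -0.0011] turn [-0.03   0.027 -0.033]
```

View pics/a6.png

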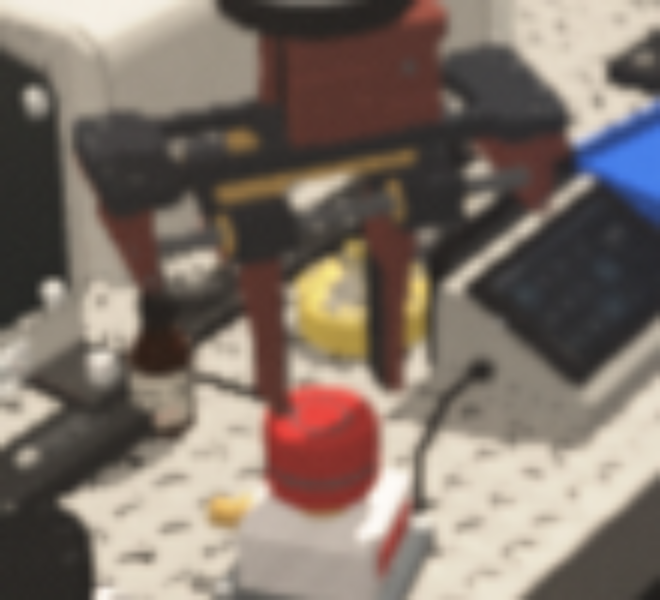

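The jaws closed to 0.43, narrower than the 46 mm cap, so the real finger ends are above the cap top (about 0.08) although the TCP reading is 0.053. The TCP height reading is therefore wrong by about 30 mm. I'll measure it by gently touching the cap top.

```bash
python3 -m inch '[{"wx":0,"wy":0,"wz":0,"x":0.0016,"y":0,"z":0,"claw":-0.6},{"wx":0,"wy":0,"wz":0,"x":0.0016,"y":0,"z":-0.001,"claw":-0.6},{"wx":0,"wy":0,"wz":0,"x":0.0016,"y":0,"z":-0.001,"claw":-0.6},{"wx":0,"wy":0,"wz":0,"x":0.0016,"y":0.001,"z":-0.001,"claw":-0.6},{"wx":0,"wy":0,"wz":0,"x":0.0016,"y":0.001,"z":-0.001,"claw":-0.6},{"wx":0,"wy":0,"wz":0,"x":0.0016,"y":0.001,"z":-0.001,"claw":-0.6}]'
python3 -m inch '[{"wx":0,"wy":0,"wz":0,"x":0,"y":0.001,"z":0,"claw":-0.6},{"wx":0,"wy":0,"wz":0,"x":0,"y":0.001,"z":0,"claw":-0.6}]'
python3 -m inch '[{"wx":0,"wy":0,"wz":0,"x":0,"y":0.001,"z":0,"claw":-0.6},{"wx":0,"wy":0,"wz":0,"x":0,"y":0.001,"z":0,"claw":-0.6}]'; python3 -c "
from h import *
rows((.4515,.2005,.055),1.0)"
```

```text
clock: 6.18
tool_pos: [0.4512, 0.2005, 0.0516]
orientation: [0.62, -0.62, -0.338, 0.342]
contact_force: [-0.7, -0.2, 0.1]
gripper_width: 0.203
clock: 6.35
tool_pos: [0.4511, 0.2004, 0.0504]
orientation: [0.62, -0.62, -0.338, 0.342]
contact_force: [-0.3, -0.7, 0.1]
gripper_width: 0.2
clock: 6.52
tool_pos: [0.4509, 0.2004, 0.0492]
orientation: [0.62, -0.62, -0.338, 0.342]
contact_force: [-0.1, -0.2, -0.6]
gripper_width: 0.202
t 6.52 pos [0.4509 0.2004 0.0492] yaw 1.003 q1,6 [ 0.394 -0.61 ] F [-0.1 -0.2 -0.6] T [ 0.06 -0.17 -0.05] w 0.202 
 shift xyz [ 0.0004 -0.0058 -0.0004] turn [-0.036  0.027 -0.041]
```

```bash
for i in 1; do :; done
python3 -m inch '[{"wx":0,"wy":0,"wz":0,"x":0,"y":0.001,"z":0,"claw":-0.6},{"wx":0,"wy":0,"wz":0,"x":0,"y":0.001,"z":0,"claw":-0.6}]' | grep -E "tool_pos|force"
python3 -m inch '[{"wx":0,"wy":0,"wz":0,"x":0,"y":0.001,"z":0,"claw":-0.6},{"wx":0,"wy":0,"wz":0,"x":0,"y":0.001,"z":0,"claw":-0.6}]' | grep -E "tool_pos|force"; python3 -c "
from h import *
cv2.imwrite('pics/a7.png',cv2.resize(read_camera('scene')[180:250,190:290],None,fx=7,fy=7))"
```

```text
tool_pos: [0.4508, 0.2003, 0.048]
contact_force: [0.7, -0.0, -0.1]
tool_pos: [0.4507, 0.2003, 0.0468]
contact_force: [0.8, 0.3, 0.5]
```

View pics/a7.png

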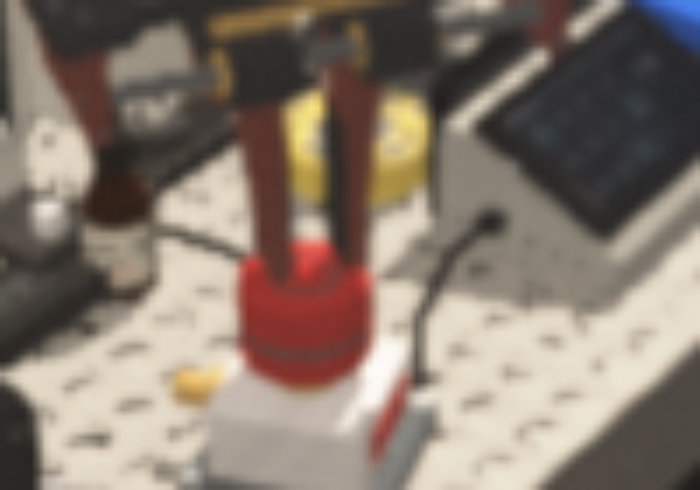

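The fingers stand just over the middle of the cap top, with tips at about (230,220) and (240,217). The horizontal position is good. I'll keep probing down.

```bash
python3 -m inch '[{"wx":0,"wy":0,"wz":0,"x":0,"y":0.001,"z":0,"claw":-0.6},{"wx":0,"wy":0,"wz":0,"x":0,"y":0.001,"z":0,"claw":-0.6}]' | grep -E "tool_pos|force"
python3 -m inch '[{"wx":0,"wy":0,"wz":0,"x":0,"y":0.001,"z":0,"claw":-0.6},{"wx":0,"wy":0,"wz":0,"x":0,"y":0.001,"z":0,"claw":-0.6}]' | grep -E "tool_pos|force"
```

```text
tool_pos: [0.4506, 0.2002, 0.0457]
contact_force: [-0.0, -0.2, -0.3]
tool_pos: [0.4505, 0.2002, 0.0446]
contact_force: [-0.1, 0.2, -0.5]
```

```bash
python3 -m inch '[{"wx":0,"wy":0,"wz":0,"x":0,"y":0.001,"z":0,"claw":-0.6},{"wx":0,"wy":0,"wz":0,"x":0,"y":0.001,"z":0,"claw":-0.6}]' | grep -E "tool_pos|force"
```

```text
tool_pos: [0.4504, 0.2001, 0.0434]
contact_force: [-0.2, -0.6, -0.2]
```

```bash
python3 -m inch '[{"wx":0,"wy":0,"wz":0,"x":0,"y":0.001,"z":0,"claw":-0.6},{"wx":0,"wy":0,"wz":0,"x":0,"y":0.001,"z":0,"claw":-0.6}]' | grep -E "tool_pos|force"
python3 -m inch '[{"wx":0,"wy":0,"wz":0,"x":0,"y":0.001,"z":0,"claw":-0.6},{"wx":0,"wy":0,"wz":0,"x":0,"y":0.001,"z":0,"claw":-0.6}]' | grep -E "tool_pos|force"
```

```text
tool_pos: [0.4505, 0.2002, 0.0425]
contact_force: [-1.0, 0.9, 2.2]
tool_pos: [0.4506, 0.2002, 0.0417]
contact_force: [-1.7, -1.0, 6.3]
```

```bash
python3 -m inch '[{"wx":0,"wy":0,"wz":0,"x":0,"y":0.001,"z":0,"claw":-0.6},{"wx":0,"wy":0,"wz":0,"x":0,"y":0.001,"z":0,"claw":-0.6}]' | grep -E "tool_pos|force"
```

```text
tool_pos: [0.4506, 0.2002, 0.041]
contact_force: [-1.3, -0.3, 6.6]
```

```bash
python3 -c "
from h import *
cv2.imwrite('pics/a8.png',cv2.resize(read_camera('scene')[180:250,190:290],None,fx=7,fy=7))"
```

```text
(no output)
```

View pics/a8.png

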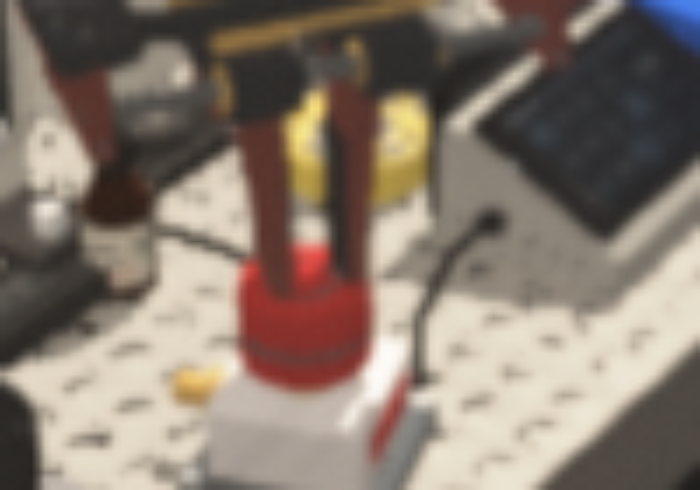

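Contact came at a TCP reading of about 0.0427, with the force rising to 6.6 N. The real cap top is at about 0.0795, so real tip height ≈ reading + 0.0365. I'll check the lateral centring with that correction.

```bash
python3 -c "
from h import *
s,r=state();X,Y,Z=r.as_matrix().T;p=s['tool_pos']+[0,0,.0375];w=s['gripper_width']*.044
for k in (0,.01): print([ (proj('scene',[p+k*Z+a*X])[0].round(1).tolist(), ((proj('scene',[p+k*Z+a*X])[0]-[190,180]+.5)*7).round(0).tolist()) for a in (w,w+.013,-w,-w-.013)])
im=cv2.resize(read_camera('scene')[180:250,190:290],None,fx=8,fy=8,interpolation=cv2.INTER_CUBIC)
def wire(c,hx,y0,y1,hz,col):
        pts=[p+X*(c+a*hx)+Y*b+Z*(d*hz) for a in(-1,1) for b in(y0,y1) for d in(-1,1)]
        q=(proj('scene',pts)-[190,180]+.5)*8
        for i in range(8):
            for j in range(i+1,8):
                if bin(i^j).count('1')==1: cv2.line(im,tuple(np.int32(q[i])),tuple(np.int32(q[j])),col,1)
for g in(-1,1): wire(g*(w+.0067),.0067,-.06,0,.01,(0,255,0))
cv2.imwrite('pics/w2.png',im);rows((.4515,.2005,.018),1.0)
"
```

```text
[([229.6, 220.3], [280.0, 286.0]), ([224.4, 221.4], [244.0, 294.0]), ([236.7, 218.7], [330.0, 274.0]), ([241.8, 217.6], [366.0, 266.0])]
[([230.9, 222.5], [290.0, 301.0]), ([225.7, 223.7], [253.0, 309.0]), ([238.1, 220.9], [340.0, 290.0]), ([243.3, 219.7], [376.0, 282.0])]
t 8.0 pos [0.4506 0.2002 0.0411] yaw 1.003 q1,6 [ 0.394 -0.61 ] F [-2.1 -0.6  6.9] T [-0.15  0.15  0.07] w 0.199 
 shift xyz [ 0.0009  0.0231 -0.0007] turn [-0.04   0.027 -0.047]
```

View pics/w2.png

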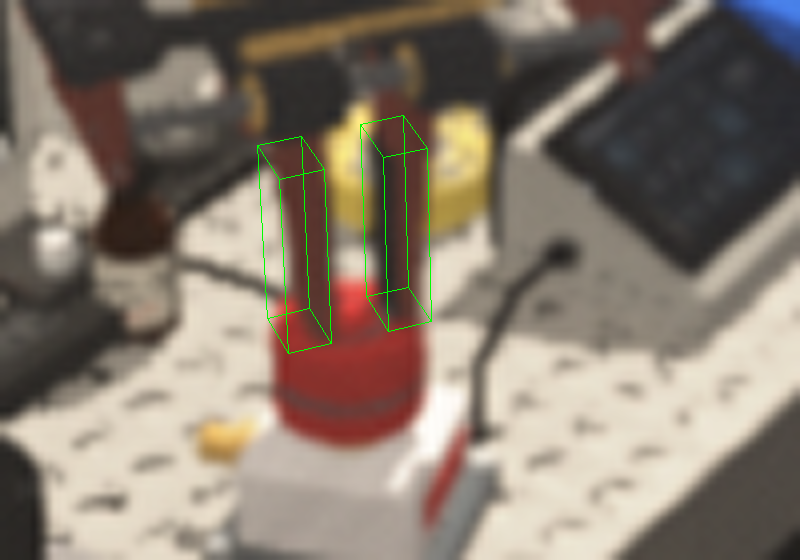

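The corrected model matches the picture to about 1 px. I'll raise, open and go down round the cap to a reading of about 0.018, which is a real tip height of about 0.0545.

```bash
python3 -m inch '[{"wx":0,"wy":0,"wz":0,"x":0,"y":-0.02,"z":0,"claw":-0.6},{"wx":0,"wy":0,"wz":0,"x":0,"y":-0.02,"z":0,"claw":1},{"wx":0,"wy":0,"wz":0,"x":0,"y":-0.02,"z":0,"claw":1},{"wx":0,"wy":0,"wz":0,"x":0,"y":-0.02,"z":0,"claw":1},{"wx":0,"wy":0,"wz":0,"x":0.0009,"y":-0.02,"z":-0.0007,"claw":1},{"wx":0,"wy":0,"wz":0,"x":0.0009,"y":-0.02,"z":-0.0007,"claw":1},{"wx":0,"wy":0,"wz":0,"x":0.0009,"y":-0.02,"z":-0.0007,"claw":1},{"wx":0,"wy":0,"wz":0,"x":0.0009,"y":-0.02,"z":-0.0007,"claw":1}]'
python3 -c "
from h import *
rows((.4515,.2005,.018),1.0)"
```

```text
clock: 8.67
tool_pos: [0.4516, 0.2006, 0.0607]
orientation: [0.621, -0.62, -0.337, 0.342]
contact_force: [-0.1, -0.4, 0.1]
gripper_width: 0.691
t 8.67 pos [0.4516 0.2006 0.0607] yaw 1.003 q1,6 [ 0.393 -0.61 ] F [-0.1 -0.4  0.1] T [-0.04 -0.13 -0.05] w 0.691 
 shift xyz [ 0.0001  0.0427 -0.0002] turn [-0.043  0.027 -0.052]
```

```bash
python3 -m inch '[{"wx":-0.04,"wy":0,"wz":-0.05,"x":0,"y":0,"z":0,"claw":1},{"wx":-0.04,"wy":0,"wz":-0.05,"x":0,"y":0,"z":0,"claw":1},{"wx":-0.04,"wy":0,"wz":-0.05,"x":0,"y":0,"z":0,"claw":1},{"wx":-0.04,"wy":0,"wz":-0.05,"x":0,"y":0.012,"z":0,"claw":1},{"wx":-0.04,"wy":0,"wz":-0.05,"x":0,"y":0.024,"z":0,"claw":1},{"wx":-0.04,"wy":0,"wz":-0.05,"x":0,"y":0.034,"z":0,"claw":1},{"wx":-0.04,"wy":0,"wz":-0.05,"x":0,"y":0.042,"z":0,"claw":1},{"wx":-0.04,"wy":0,"wz":-0.05,"x":0,"y":0.042,"z":0,"claw":1}]'
python3 -c "
from h import *
rows((.4515,.2005,.018),1.0)
cv2.imwrite('pics/a9.png',cv2.resize(read_camera('scene')[180:250,190:290],None,fx=7,fy=7))"
```

```text
clock: 9.33
tool_pos: [0.4502, 0.2, 0.0172]
orientation: [0.62, -0.62, -0.339, 0.341]
contact_force: [-0.1, -0.9, -0.4]
gripper_width: 1.001
t 9.33 pos [0.4502 0.2    0.0172] yaw 1.003 q1,6 [ 0.394 -0.609] F [-0.1 -0.9 -0.4] T [-0.01 -0.14  0.03] w 1.001 
 shift xyz [ 0.0011 -0.0008 -0.0008] turn [-0.018  0.027 -0.023]
```

View pics/a9.png

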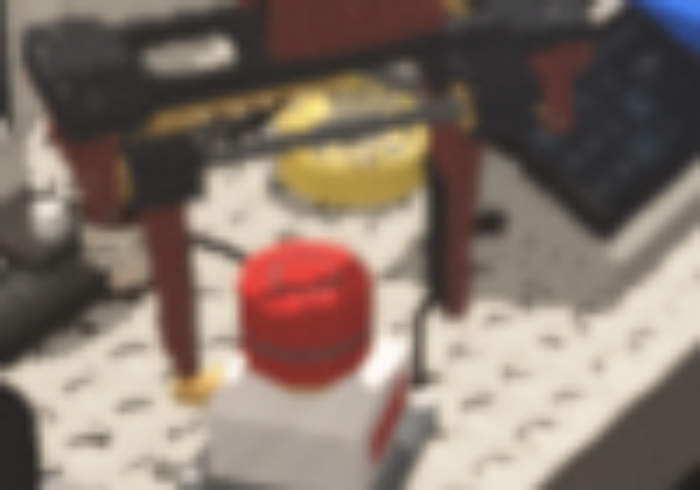

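The fingers are now astride the cap, with tips beside its lower half. Closing.

```bash
python3 -m inch '[{"wx":0,"wy":0,"wz":0,"x":0.0011,"y":-0.0008,"z":-0.0008,"claw":0.2},{"wx":0,"wy":0,"wz":0,"x":0.0011,"y":-0.0008,"z":-0.0008,"claw":0.2},{"wx":0,"wy":0,"wz":0,"x":0.0011,"y":-0.0008,"z":-0.0008,"claw":0.2},{"wx":0,"wy":0,"wz":0,"x":0.0011,"y":-0.0008,"z":-0.0008,"claw":0.2},{"wx":0,"wy":0,"wz":0,"x":0.0011,"y":-0.0008,"z":-0.0008,"claw":0.1},{"wx":0,"wy":0,"wz":0,"x":0.0011,"y":-0.0008,"z":-0.0008,"claw":-0.5},{"wx":0,"wy":0,"wz":0,"x":0.0011,"y":-0.0008,"z":-0.0008,"claw":-1},{"wx":0,"wy":0,"wz":0,"x":0.0011,"y":-0.0008,"z":-0.0008,"claw":-1}]'
python3 -c "
from h import *
rows((.4515,.2005,.018),1.0)"
```

```text
clock: 10.05
tool_pos: [0.4527, 0.2011, 0.019]
orientation: [0.62, -0.62, -0.34, 0.34]
contact_force: [1.8, 2.5, 0.9]
gripper_width: 0.521
t 10.05 pos [0.4527 0.2011 0.019 ] yaw 1.003 q1,6 [ 0.394 -0.609] F [1.8 2.5 0.9] T [ 0.36 -0.39 -0.05] w 0.521 
 shift xyz [-0.0011  0.001   0.0007] turn [-0.006  0.026 -0.003]
```

The grip is firm at 0.521 × 88 = 46 mm, with small forces. I'll make a first small clockwise turn (wy +), following the thread's rise of 0.2 mm per 6°, and feel the moment.

```bash
python3 -m inch '[{"wx":0,"wy":0.5,"wz":0,"x":0,"y":-0.0001,"z":0,"claw":-1},{"wx":0,"wy":1,"wz":0,"x":0,"y":-0.0002,"z":0,"claw":-1},{"wx":0,"wy":1.5,"wz":0,"x":0,"y":-0.0003,"z":0,"claw":-1},{"wx":0,"wy":1.5,"wz":0,"x":0,"y":-0.0003,"z":0,"claw":-1}]'
python3 -c "
from h import *
rows((.4515,.2005,.018),1.0)"
```

```text
clock: 10.38
tool_pos: [0.4523, 0.201, 0.0193]
orientation: [0.645, -0.645, -0.289, 0.29]
contact_force: [-0.2, 0.5, 0.3]
gripper_width: 0.515
t 10.38 pos [0.4523 0.201  0.0193] yaw 0.844 q1,6 [ 0.394 -0.45 ] F [-0.2  0.5  0.3] T [ 0.06 -0.01 -0.02] w 0.515 
 shift xyz [-0.0009  0.0013  0.0003] turn [-0.009 -1.491 -0.009]
```

The yaw moved 0.16 rad and the moment stayed near zero, so it's easing. On to about 0.5 rad total, then a tug.

```bash
python3 -m inch '[{"wx":0,"wy":0.6,"wz":0,"x":0,"y":-0.0001,"z":0,"claw":-1},{"wx":0,"wy":1.2,"wz":0,"x":0,"y":-0.0002,"z":0,"claw":-1},{"wx":0,"wy":1.8,"wz":0,"x":0,"y":-0.0004,"z":0,"claw":-1},{"wx":0,"wy":2.4,"wz":0,"x":0,"y":-0.0005,"z":0,"claw":-1},{"wx":0,"wy":3.2,"wz":0,"x":0,"y":-0.0006,"z":0,"claw":-1},{"wx":0,"wy":3.2,"wz":0,"x":0,"y":-0.0006,"z":0,"claw":-1}]'
python3 -c "
from h import *
rows((.4515,.2005,.018),1.0)
cv2.imwrite('pics/b1.png',cv2.resize(read_camera('scene')[180:250,190:290],None,fx=7,fy=7))"
python3 -m inch '[{"wx":0,"wy":0,"wz":0,"x":0,"y":-0.001,"z":0,"claw":-1},{"wx":0,"wy":0,"wz":0,"x":0,"y":-0.001,"z":0,"claw":-1}]'
```

```text
clock: 10.88
tool_pos: [0.4518, 0.2008, 0.0198]
orientation: [-0.684, 0.684, 0.177, -0.178]
contact_force: [-0.3, -0.4, 0.5]
gripper_width: 0.517
t 10.88 pos [0.4518 0.2008 0.0198] yaw 0.507 q1,6 [ 0.394 -0.114] F [-0.3 -0.4  0.5] T [-0.07 -0.01  0.03] w 0.517 
 shift xyz [-0.0004  0.0018 -0.0001] turn [-0.01  -4.705 -0.019]
clock: 11.1
tool_pos: [0.4519, 0.2008, 0.0203]
orientation: [-0.684, 0.684, 0.179, -0.18]
contact_force: [1.9, 1.2, -10.8]
gripper_width: 0.52
```

View pics/b1.png

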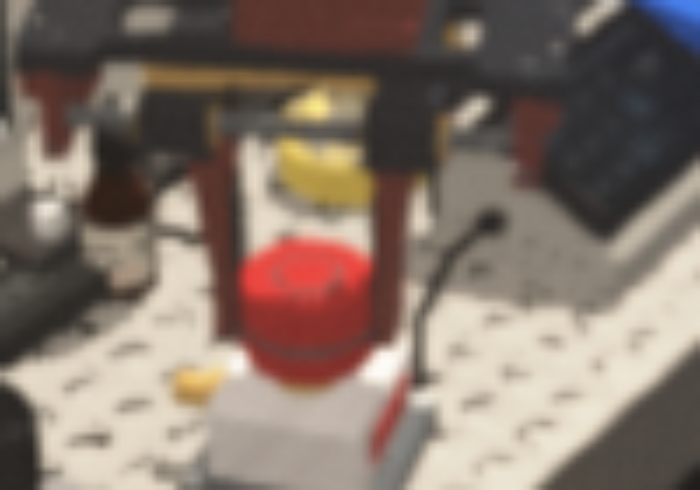

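The cap is gripped well above the groove. The tug gave −10.8 N at 0.5 mm, so it's still held. I'll ease down, turn about 0.2 rad and tug more lightly.

```bash
python3 -m inch '[{"wx":0,"wy":0,"wz":0,"x":0,"y":0.0007,"z":0,"claw":-1},{"wx":0,"wy":0.6,"wz":0,"x":0,"y":0.0006,"z":0,"claw":-1},{"wx":0,"wy":1.2,"wz":0,"x":0,"y":0.0005,"z":0,"claw":-1},{"wx":0,"wy":1.8,"wz":0,"x":0,"y":0.0003,"z":0,"claw":-1},{"wx":0,"wy":1.8,"wz":0,"x":0,"y":0.0003,"z":0,"claw":-1}]' | grep -E "clock|pos|force"
python3 -c "
from h import *
rows((.4515,.2005,.018),1.0)"
python3 -m inch '[{"wx":0,"wy":0,"wz":0,"x":0,"y":-0.0007,"z":0,"claw":-1},{"wx":0,"wy":0,"wz":0,"x":0,"y":-0.0007,"z":0,"claw":-1}]'
```

```text
clock: 11.52
tool_pos: [0.4518, 0.2007, 0.0203]
contact_force: [-0.2, -0.4, 0.9]
t 11.52 pos [0.4518 0.2007 0.0203] yaw 0.324 q1,6 [0.394 0.069] F [-0.2 -0.4  0.9] T [-0.03 -0.04 -0.04] w 0.523 
 shift xyz [-0.0004  0.0023 -0.0001] turn [-0.008 -6.452 -0.021]
clock: 11.68
tool_pos: [0.4518, 0.2007, 0.0207]
orientation: [-0.698, 0.698, 0.114, -0.116]
contact_force: [0.5, 0.5, -8.4]
gripper_width: 0.522
```

```bash
python3 -m inch '[{"wx":0,"wy":0,"wz":0,"x":0,"y":0.0006,"z":0,"claw":-1},{"wx":0,"wy":0.6,"wz":0,"x":0,"y":0.0005,"z":0,"claw":-1},{"wx":0,"wy":1.2,"wz":0,"x":0,"y":0.0003,"z":0,"claw":-1},{"wx":0,"wy":1.8,"wz":0,"x":0,"y":0.0002,"z":0,"claw":-1},{"wx":0,"wy":1.8,"wz":0,"x":0,"y":0.0002,"z":0,"claw":-1}]' | grep -E "clock|pos|force"
python3 -c "
from h import *
rows((.4515,.2005,.018),1.0)"
python3 -m inch '[{"wx":0,"wy":0,"wz":0,"x":0,"y":-0.0007,"z":0,"claw":-1},{"wx":0,"wy":0,"wz":0,"x":0,"y":-0.0007,"z":0,"claw":-1}]'
```

```text
clock: 12.1
tool_pos: [0.4518, 0.2007, 0.0208]
contact_force: [-0.3, -1.7, 1.9]
t 12.1 pos [0.4518 0.2007 0.0208] yaw 0.137 q1,6 [0.394 0.257] F [-0.3 -1.7  1.9] T [-0.08  0.04 -0.01] w 0.519 
 shift xyz [-0.0003  0.0028 -0.0001] turn [-6.000e-03 -8.241e+00 -2.200e-02]
clock: 12.27
tool_pos: [0.4519, 0.2006, 0.0216]
orientation: [-0.705, 0.706, 0.048, -0.05]
contact_force: [0.3, 0.2, -0.3]
gripper_width: 0.523
```

The hold is less here. I'll tug a bit further before concluding anything.

```bash
python3 -m inch '[{"wx":0,"wy":0,"wz":0,"x":0,"y":-0.0006,"z":0,"claw":-1},{"wx":0,"wy":0,"wz":0,"x":0,"y":-0.0006,"z":0,"claw":-1}]'|grep -E "pos|force"
```

```text
tool_pos: [0.4518, 0.2006, 0.0221]
contact_force: [1.6, 0.8, -3.4]
```

```bash
python3 -m inch '[{"wx":0,"wy":0,"wz":0,"x":0,"y":-0.0005,"z":0,"claw":-1},{"wx":0,"wy":0,"wz":0,"x":0,"y":-0.0005,"z":0,"claw":-1}]'|grep -E "pos|force"
```

```text
tool_pos: [0.4518, 0.2006, 0.0223]
contact_force: [2.2, -0.2, -8.2]
```

It's held again at −8 N. Next 0.19 rad.

```bash
python3 -m inch '[{"wx":0,"wy":0,"wz":0,"x":0,"y":0.0008,"z":0,"claw":-1},{"wx":0,"wy":0.6,"wz":0,"x":0,"y":0.0007,"z":0,"claw":-1},{"wx":0,"wy":1.2,"wz":0,"x":0,"y":0.0005,"z":0,"claw":-1},{"wx":0,"wy":1.8,"wz":0,"x":0,"y":0.0004,"z":0,"claw":-1},{"wx":0,"wy":1.8,"wz":0,"x":0,"y":0.0004,"z":0,"claw":-1}]' | grep -E "clock|pos|force"
python3 -c "
from h import *
rows((.4515,.2005,.018),1.0)"
python3 -m inch '[{"wx":0,"wy":0,"wz":0,"x":0,"y":-0.0008,"z":0,"claw":-1},{"wx":0,"wy":0,"wz":0,"x":0,"y":-0.0008,"z":0,"claw":-1}]'|grep -E "pos|force"
```

```text
clock: 13.02
tool_pos: [0.4519, 0.2006, 0.0222]
contact_force: [-0.4, -0.2, -0.5]
t 13.02 pos [0.4519 0.2006 0.0222] yaw -0.05 q1,6 [0.394 0.443] F [-0.4 -0.2 -0.5] T [ 0.01 -0.05 -0.01] w 0.518 
 shift xyz [-0.0004  0.0042 -0.0002] turn [-3.0000e-03 -1.0025e+01 -2.2000e-02]
tool_pos: [0.452, 0.2007, 0.0233]
contact_force: [0.0, -0.1, -0.8]
```

```bash
python3 -m inch '[{"wx":0,"wy":0,"wz":0,"x":0,"y":-0.0006,"z":0,"claw":-1},{"wx":0,"wy":0,"wz":0,"x":0,"y":-0.0006,"z":0,"claw":-1}]'|grep -E "pos|force"
```

```text
tool_pos: [0.4522, 0.2007, 0.024]
contact_force: [1.0, 0.1, -1.5]
```

```bash
python3 -m inch '[{"wx":0,"wy":0,"wz":0,"x":0,"y":-0.0006,"z":0,"claw":-1},{"wx":0,"wy":0,"wz":0,"x":0,"y":-0.0006,"z":0,"claw":-1}]'|grep -E "pos|force"
```

```text
tool_pos: [0.4522, 0.2008, 0.0247]
contact_force: [-0.4, -0.0, -1.1]
```

```bash
python3 -m inch '[{"wx":0,"wy":0,"wz":0,"x":0,"y":-0.0008,"z":0,"claw":-1},{"wx":0,"wy":0,"wz":0,"x":0,"y":-0.0008,"z":0,"claw":-1}]'|grep -E "pos|force"
python3 -c "
from h import *
cv2.imwrite('pics/b2.png',cv2.resize(read_camera('scene')[180:250,190:290],None,fx=7,fy=7))"
```

```text
tool_pos: [0.4522, 0.2008, 0.0256]
contact_force: [0.2, -0.5, -0.2]
```

View pics/b2.png

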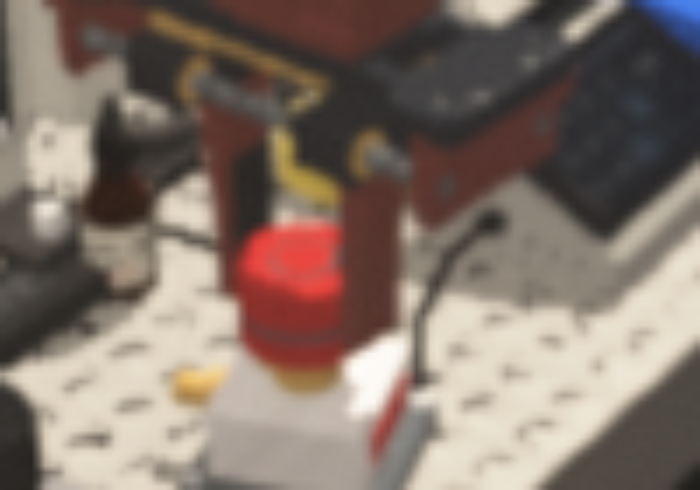

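The cap rises with the tool, its groove about 2 px higher and more brass showing, with almost no force. It has let go, and I keep lifting slowly.

```bash
python3 -m inch '[{"wx":0,"wy":0,"wz":0,"x":0,"y":-0.001,"z":0,"claw":-1},{"wx":0,"wy":0,"wz":0,"x":0,"y":-0.001,"z":0,"claw":-1}]'|grep -E "pos|force"
```

```text
tool_pos: [0.4523, 0.2008, 0.0267]
contact_force: [0.6, 0.6, -1.3]
```

```bash
python3 -m inch '[{"wx":0,"wy":0,"wz":0,"x":0,"y":-0.001,"z":0,"claw":-1},{"wx":0,"wy":0,"wz":0,"x":0,"y":-0.001,"z":0,"claw":-1}]'|grep -E "pos|force"
```

```text
tool_pos: [0.4524, 0.2009, 0.0279]
contact_force: [0.2, 0.4, -0.5]
```

```bash
python3 -m inch '[{"wx":0,"wy":0,"wz":0,"x":0,"y":-0.001,"z":0,"claw":-1},{"wx":0,"wy":0,"wz":0,"x":0,"y":-0.0015,"z":0,"claw":-1},{"wx":0,"wy":0,"wz":0,"x":0,"y":-0.0015,"z":0,"claw":-1}]'|grep -E "pos|force"; python3 -c "
from h import *
rows((.4515,.2005,.018))"
```

```text
tool_pos: [0.4525, 0.2009, 0.0295]
contact_force: [-0.2, 0.2, -1.2]
t 14.32 pos [0.4525 0.2009 0.0295] yaw -0.046 q1,6 [0.394 0.44 ] F [-0.2  0.2 -1.2] T [-0.03 -0.05 -0.01] w 0.518 
 shift xyz [-0.001   0.0115 -0.0004] turn
```

Free: it has risen 7 mm since the last turn with only its own weight. Now I lift to over 60 mm in gentle rows.

```bash
python3 -m inch '[{"wx":0,"wy":0,"wz":0,"x":0,"y":-0.002,"z":0,"claw":-1},{"wx":0,"wy":0,"wz":0,"x":0,"y":-0.005,"z":0,"claw":-1},{"wx":0,"wy":0,"wz":0,"x":0,"y":-0.008,"z":0,"claw":-1},{"wx":0,"wy":0,"wz":0,"x":0,"y":-0.012,"z":0,"claw":-1}]'|grep -E "pos|force"
```

```text
tool_pos: [0.4525, 0.2009, 0.0418]
contact_force: [0.3, 0.1, -0.4]
```

```bash
python3 -m inch '[{"wx":0,"wy":0,"wz":0,"x":0,"y":-0.01,"z":0,"claw":-1},{"wx":0,"wy":0,"wz":0,"x":0,"y":-0.025,"z":0,"claw":-1},{"wx":0,"wy":0,"wz":0,"x":0,"y":-0.04,"z":0,"claw":-1},{"wx":0,"wy":0,"wz":0,"x":0,"y":-0.055,"z":0,"claw":-1},{"wx":0,"wy":0,"wz":0,"x":0,"y":-0.07,"z":0,"claw":-1},{"wx":0,"wy":0,"wz":0,"x":0,"y":-0.07,"z":0,"claw":-1}]'
python3 -c "
from h import *
rows((.465,-.205,.11))
a=read_camera('scene');b=read_camera('top')
cv2.imwrite('pics/c1.png',np.hstack([cv2.resize(a[130:270,170:300],None,fx=3,fy=3),cv2.resize(b[130:270,130:260],None,fx=3,fy=3)]))"
```

```text
clock: 15.15
tool_pos: [0.4545, 0.2017, 0.115]
orientation: [0.708, -0.706, 0.015, -0.018]
contact_force: [-0.1, 0.5, -0.3]
gripper_width: 0.522
t 15.15 pos [0.4545 0.2017 0.115 ] yaw -0.046 q1,6 [0.394 0.44 ] F [-0.1  0.5 -0.3] T [-0.07 -0.15 -0.04] w 0.522 
 shift xyz [ 0.0293  0.0044 -0.4058] turn
```

View pics/c1.png

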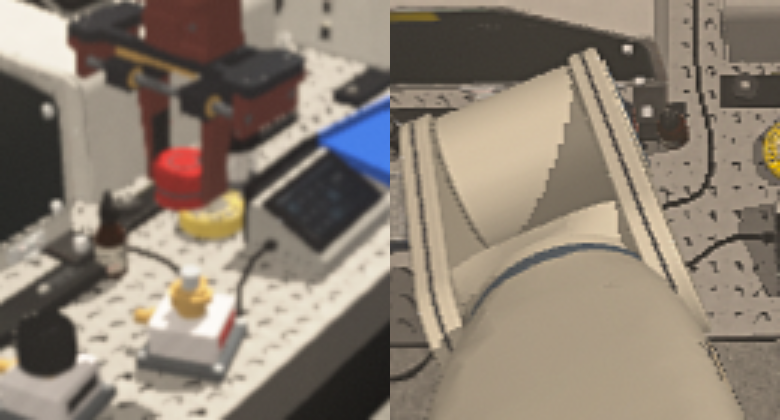

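The cap is held, the bare outlet shows its pin, and bottle and black cap are untouched. Before crossing to the tray I'll check the microscope for clearance.

```bash
python3 -c "
from h import *
print('eyepiece',tri((336,24),(490,145)))
print('scope body front bottom',atz('scene',(312,143),.0),atz('top',(400,172),.02),atz('top',(378,112),.15))
print('foot',atz('scene',(290,162),.01),atz('top',(365,168),.02))
"
```

```text
eyepiece (array([ 0.50290403, -0.36375734,  0.45787339]), np.float64(0.02176790770923948))
scope body front bottom [ 6.02096440e-01 -4.68707920e-01 -1.11022302e-16] [ 0.57653096 -0.36644693  0.02      ] [ 0.71170103 -0.27307592  0.15      ]
foot [ 0.57407438 -0.26338993  0.01      ] [ 0.59094612 -0.26462348  0.02      ]
```

The nearest microscope part is an eyepiece at about (0.50,−0.36,0.46), well clear. I'm crossing to a spot slightly left and front of the tray centre, (0.455,−0.185).

```bash
python3 -m inch '[{"wx":0,"wy":0,"wz":0,"x":0,"y":0,"z":-0.01,"claw":-1},{"wx":0,"wy":0,"wz":0,"x":0,"y":0,"z":-0.03,"claw":-1},{"wx":0,"wy":0,"wz":0,"x":0.004,"y":0,"z":-0.055,"claw":-1},{"wx":0,"wy":0,"wz":0,"x":0.006,"y":0,"z":-0.08,"claw":-1},{"wx":0,"wy":0,"wz":0,"x":0.008,"y":0,"z":-0.105,"claw":-1},{"wx":0,"wy":0,"wz":0,"x":0.01,"y":0,"z":-0.13,"claw":-1},{"wx":0,"wy":0,"wz":0,"x":0.012,"y":0,"z":-0.155,"claw":-1},{"wx":0,"wy":0,"wz":0,"x":0.012,"y":0,"z":-0.18,"claw":-1}]'
python3 -c "
from h import *
rows((.455,-.185,.11),-.046)"
```

```text
clock: 15.92
tool_pos: [0.4557, 0.019, 0.1116]
orientation: [0.707, -0.707, 0.017, -0.016]
contact_force: [1.1, -0.5, -0.7]
gripper_width: 0.523
t 15.92 pos [0.4557 0.019  0.1116] yaw -0.046 q1,6 [0.015 0.061] F [ 1.1 -0.5 -0.7] T [ 0.02 -0.08  0.02] w 0.523 
 shift xyz [ 0.0087  0.0015 -0.2038] turn [-0.002 -0.003 -0.009]
```

```bash
python3 -m inch '[{"wx":0,"wy":0,"wz":0,"x":0.003,"y":0,"z":-0.03,"claw":-1},{"wx":0,"wy":0,"wz":0,"x":0.004,"y":0,"z":-0.06,"claw":-1},{"wx":0,"wy":0,"wz":0,"x":0.006,"y":0,"z":-0.09,"claw":-1},{"wx":0,"wy":0,"wz":0,"x":0.008,"y":0,"z":-0.12,"claw":-1},{"wx":0,"wy":0,"wz":0,"x":0.009,"y":0,"z":-0.15,"claw":-1},{"wx":0,"wy":0,"wz":0,"x":0.009,"y":0,"z":-0.18,"claw":-1},{"wx":0,"wy":0,"wz":0,"x":0.009,"y":0,"z":-0.204,"claw":-1},{"wx":0,"wy":0,"wz":0,"x":0.009,"y":0,"z":-0.204,"claw":-1}]'
python3 -c "
from h import *
rows((.455,-.185,-.02),-.046)
a=read_camera('scene')
cv2.imwrite('pics/c2.png',cv2.resize(a[80:230,230:380],None,fx=4,fy=4))"
```

```text
clock: 16.58
tool_pos: [0.4544, -0.1889, 0.1107]
orientation: [-0.707, 0.707, -0.018, 0.017]
contact_force: [-0.1, -0.6, -1.4]
gripper_width: 0.519
t 16.58 pos [ 0.4544 -0.1889  0.1107] yaw -0.049 q1,6 [-0.418 -0.367] F [-0.1 -0.6 -1.4] T [-0.04 -0.07 -0.06] w 0.519 
 shift xyz [0.0006 0.1307 0.004 ] turn [ 0.004 -0.033 -0.016]
```

View pics/c2.png

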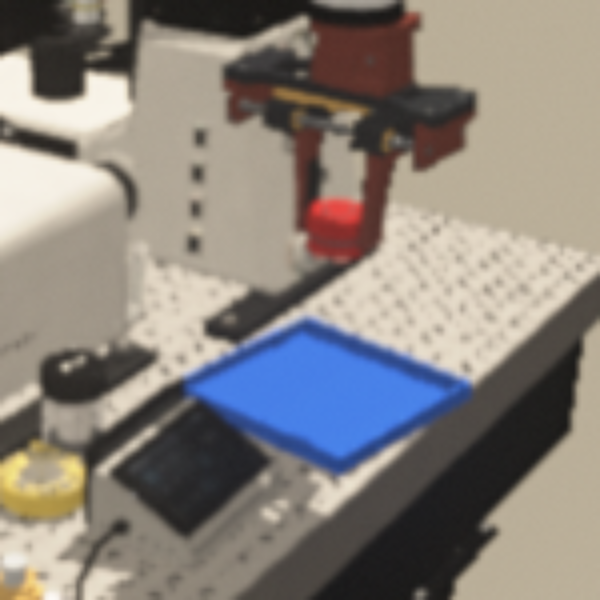

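```bash
python3 -c "
from h import *
for z in (.10,.125,.141,.156,.171): print(z,proj('scene',[[.4544,-.1889,z]]).round(1))
print(proj('scene',[[.466,-.205,.004],[.4544,-.1889,.004]]))"
```

```text
0.1 [[312.1 154.3]]
0.125 [[312.6 146.7]]
0.141 [[312.9 141.8]]
0.156 [[313.2 137.2]]
0.171 [[313.6 132.4]]
[[309.38018829 179.16855163]
 [310.09708676 182.20474083]]
```

The picture agrees with the predicted cap height: its centre at (314,137.5) means a real z of 0.156. Going down, with touch expected at a reading of about −0.0265.

```bash
python3 -m inch '[{"wx":0,"wy":0,"wz":0,"x":0,"y":0.015,"z":0.003,"claw":-1},{"wx":0,"wy":0,"wz":0,"x":0,"y":0.035,"z":0.003,"claw":-1},{"wx":0,"wy":0,"wz":0,"x":0,"y":0.055,"z":0.003,"claw":-1},{"wx":0,"wy":0,"wz":0,"x":0,"y":0.075,"z":0.003,"claw":-1},{"wx":0,"wy":0,"wz":0,"x":0,"y":0.095,"z":0.003,"claw":-1},{"wx":0,"wy":0,"wz":0,"x":0,"y":0.11,"z":0.003,"claw":-1},{"wx":0,"wy":0,"wz":0,"x":0,"y":0.12,"z":0.003,"claw":-1},{"wx":0,"wy":0,"wz":0,"x":0,"y":0.12,"z":0.003,"claw":-1}]'
python3 -c "
from h import *
rows((.455,-.185,-.02),-.046)
a=read_camera('scene')
cv2.imwrite('pics/c3.png',cv2.resize(a[110:220,250:370],None,fx=5,fy=5))"
```

```text
clock: 17.3
tool_pos: [0.4519, -0.1825, -0.0115]
orientation: [0.708, -0.706, 0.02, -0.015]
contact_force: [0.5, -1.0, -0.6]
gripper_width: 0.522
t 17.3 pos [ 0.4519 -0.1825 -0.0115] yaw -0.049 q1,6 [-0.408 -0.359] F [ 0.5 -1.  -0.6] T [-0.03 -0.04  0.01] w 0.522 
 shift xyz [ 0.0033  0.0084 -0.0024] turn [-0.022 -0.029 -0.065]
```

View pics/c3.png

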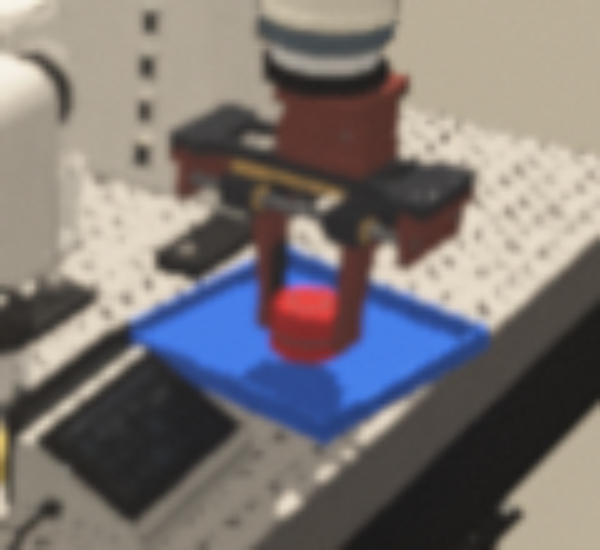

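The cap hangs over the middle of the tray, about 15 mm above the floor. I'm lowering it in small steps and correcting the small tilt.

```bash
python3 -m inch '[{"wx":-0.02,"wy":0,"wz":-0.06,"x":0,"y":0.003,"z":0,"claw":-1},{"wx":-0.02,"wy":0,"wz":-0.06,"x":0,"y":0.006,"z":0,"claw":-1},{"wx":-0.02,"wy":0,"wz":-0.06,"x":0,"y":0.009,"z":0,"claw":-1},{"wx":-0.02,"wy":0,"wz":-0.06,"x":0,"y":0.011,"z":0,"claw":-1},{"wx":-0.02,"wy":0,"wz":-0.06,"x":0,"y":0.011,"z":0,"claw":-1}]'|grep -E "pos|force"
python3 -m inch '[{"wx":0,"wy":0,"wz":0,"x":0,"y":0.0012,"z":0,"claw":-1},{"wx":0,"wy":0,"wz":0,"x":0,"y":0.0012,"z":0,"claw":-1}]'|grep -E "pos|force"
```

```text
tool_pos: [0.4527, -0.183, -0.0214]
contact_force: [-0.6, 1.1, -0.8]
tool_pos: [0.4528, -0.183, -0.0226]
contact_force: [-0.1, -0.3, -1.9]
```

```bash
python3 -m inch '[{"wx":0,"wy":0,"wz":0,"x":0,"y":0.001,"z":0,"claw":-1},{"wx":0,"wy":0,"wz":0,"x":0,"y":0.001,"z":0,"claw":-1}]'|grep -E "pos|force"
```

```text
tool_pos: [0.4528, -0.1831, -0.0236]
contact_force: [0.9, -0.3, -0.5]
```

```bash
python3 -m inch '[{"wx":0,"wy":0,"wz":0,"x":0,"y":0.001,"z":0,"claw":-1},{"wx":0,"wy":0,"wz":0,"x":0,"y":0.001,"z":0,"claw":-1}]'|grep -E "pos|force"
```

```text
tool_pos: [0.4528, -0.1831, -0.0247]
contact_force: [-0.7, -0.5, -1.3]
```

```bash
python3 -m inch '[{"wx":0,"wy":0,"wz":0,"x":0,"y":0.001,"z":0,"claw":-1},{"wx":0,"wy":0,"wz":0,"x":0,"y":0.001,"z":0,"claw":-1}]'|grep -E "pos|force"
```

```text
tool_pos: [0.4527, -0.1831, -0.0259]
contact_force: [-0.5, 0.6, -0.2]
```

```bash
python3 -m inch '[{"wx":0,"wy":0,"wz":0,"x":0,"y":0.0008,"z":0,"claw":-1},{"wx":0,"wy":0,"wz":0,"x":0,"y":0.0008,"z":0,"claw":-1}]'|grep -E "pos|force"
```

```text
tool_pos: [0.4526, -0.183, -0.0268]
contact_force: [-0.6, -0.8, -0.8]
```

```bash
python3 -m inch '[{"wx":0,"wy":0,"wz":0,"x":0,"y":0.0008,"z":0,"claw":-1},{"wx":0,"wy":0,"wz":0,"x":0,"y":0.0008,"z":0,"claw":-1}]'|grep -E "pos|force"
```

```text
tool_pos: [0.4526, -0.183, -0.0277]
contact_force: [0.1, 0.0, -1.1]
```

```bash
python3 -m inch '[{"wx":0,"wy":0,"wz":0,"x":0,"y":0.0008,"z":0,"claw":-1},{"wx":0,"wy":0,"wz":0,"x":0,"y":0.0008,"z":0,"claw":-1}]'|grep -E "pos|force"
```

```text
tool_pos: [0.4527, -0.1831, -0.0281]
contact_force: [-0.6, 0.4, 6.4]
```

It touched the floor at −0.028 with 6.4 N, as predicted within 1.5 mm. I ease off slightly and open part way, so the fingers stay clear of the walls.

```bash
python3 -m inch '[{"wx":0,"wy":0,"wz":0,"x":0,"y":-0.0001,"z":0,"claw":-1},{"wx":0,"wy":0,"wz":0,"x":0,"y":-0.0001,"z":0,"claw":0.1},{"wx":0,"wy":0,"wz":0,"x":0,"y":-0.0001,"z":0,"claw":0.2},{"wx":0,"wy":0,"wz":0,"x":0,"y":-0.0001,"z":0,"claw":0.3},{"wx":0,"wy":0,"wz":0,"x":0,"y":-0.0001,"z":0,"claw":0.45},{"wx":0,"wy":0,"wz":0,"x":0,"y":-0.0001,"z":0,"claw":0.55},{"wx":0,"wy":0,"wz":0,"x":0,"y":-0.0001,"z":0,"claw":0.55},{"wx":0,"wy":0,"wz":0,"x":0,"y":-0.0001,"z":0,"claw":0.55}]'
python3 -c "
from h import *
rows((.455,-.185,.11),-.046)
a=read_camera('scene')
cv2.imwrite('pics/c4.png',cv2.resize(a[120:220,260:360],None,fx=6,fy=6))"
```

```text
clock: 19.6
tool_pos: [0.4526, -0.1831, -0.0281]
orientation: [-0.707, 0.707, -0.017, 0.018]
contact_force: [0.3, -0.8, -0.1]
gripper_width: 0.772
t 19.6 pos [ 0.4526 -0.1831 -0.0281] yaw -0.049 q1,6 [-0.409 -0.359] F [ 0.3 -0.8 -0.1] T [-0.06 -0.12 -0.02] w 0.772 
 shift xyz [ 0.0026 -0.1381 -0.0019] turn [ 0.004 -0.032  0.008]
```

View pics/c4.png

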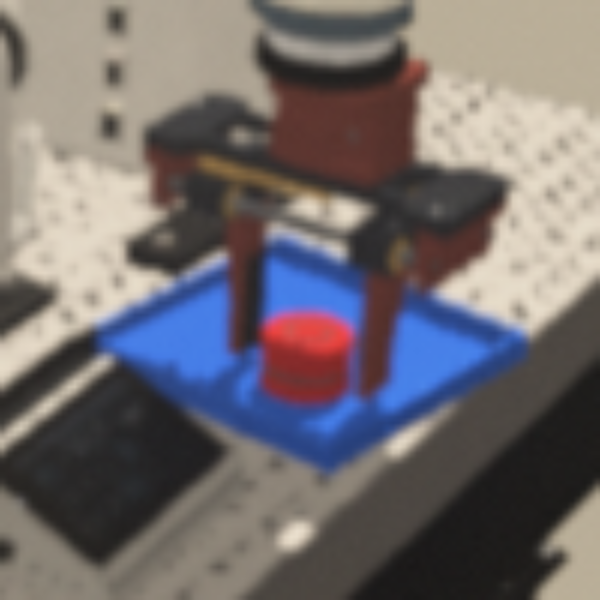

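The cap stands upright in the tray and the fingers are clear of it. Raising straight up.

```bash
python3 -m inch '[{"wx":0,"wy":0,"wz":0,"x":0,"y":-0.01,"z":0,"claw":0.55},{"wx":0,"wy":0,"wz":0,"x":0,"y":-0.03,"z":0,"claw":0.55},{"wx":0,"wy":0,"wz":0,"x":0,"y":-0.055,"z":0,"claw":0.55},{"wx":0,"wy":0,"wz":0,"x":0,"y":-0.085,"z":0,"claw":0.55},{"wx":0,"wy":0,"wz":0,"x":0,"y":-0.115,"z":0,"claw":0.55},{"wx":0,"wy":0,"wz":0,"x":0,"y":-0.14,"z":0,"claw":0.55},{"wx":0,"wy":0,"wz":0,"x":0,"y":-0.14,"z":0,"claw":0.55}]'
python3 -m inch '[{"wx":0,"wy":0,"wz":0,"x":0,"y":0,"z":0.02,"claw":0.55},{"wx":0,"wy":0,"wz":0,"x":0,"y":0,"z":0.05,"claw":0.55},{"wx":0,"wy":0,"wz":0,"x":0,"y":0,"z":0.08,"claw":0.55},{"wx":0,"wy":0,"wz":0,"x":0,"y":0,"z":0.11,"claw":0.55},{"wx":0,"wy":0,"wz":0,"x":0,"y":0,"z":0.14,"claw":0.55},{"wx":0,"wy":0,"wz":0,"x":0,"y":0,"z":0.16,"claw":0.55},{"wx":0,"wy":0,"wz":0,"x":0,"y":0,"z":0.16,"claw":0.55}]'
python3 -c "
from h import *
a=read_camera('scene');b=read_camera('top')
cv2.imwrite('pics/d1.png',np.hstack([cv2.resize(a[130:270,160:360],None,fx=2,fy=2),cv2.resize(b[140:280,140:340+50][:, :200],None,fx=2,fy=2)]))
cv2.imwrite('pics/d2.png',np.hstack([cv2.resize(a[150:210,260:360],None,fx=4,fy=4),cv2.resize(b[170:245,300:400],None,fx=4,fy=3.2)]))
rows((.455,-.185,.11))"
```

```text
clock: 20.23
tool_pos: [0.4556, -0.1843, 0.1172]
orientation: [-0.706, 0.708, -0.014, 0.021]
contact_force: [0.0, -0.4, -0.8]
gripper_width: 0.778
clock: 20.82
tool_pos: [0.4629, -0.0218, 0.1166]
orientation: [-0.706, 0.708, -0.013, 0.019]
contact_force: [-0.3, -0.3, 0.6]
gripper_width: 0.777
t 20.92 pos [ 0.4632 -0.0242  0.1166] yaw -0.047 q1,6 [-0.075 -0.025] F [-0.2 -0.6 -0.1] T [ 0.03 -0.07 -0.07] w 0.778 
 shift xyz [-0.0006  0.0072 -0.161 ] turn
```

View pics/d1.png

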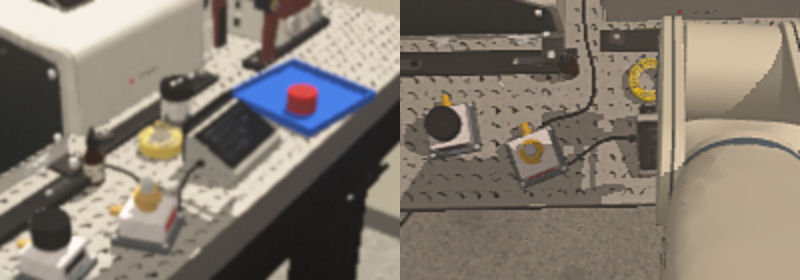

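View pics/d2.png

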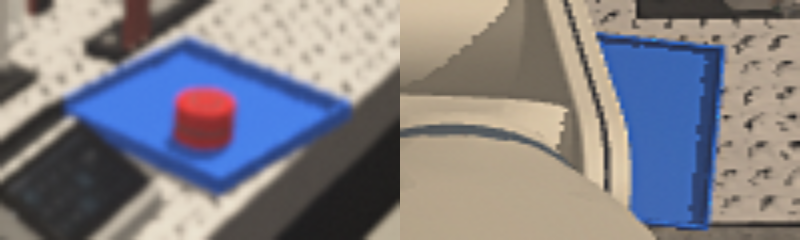

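The cap sits closed top up, flat in the tray. The outlet is bare, the black cap, bottle and tape are where they were, and the arm is clear and still. Handing in.

```bash
python3 -c "
from rig import order
print(order.job_done())"
```

```text
the job is handed in; nothing more can be done
None
```

The red cap is off its outlet and standing closed top up in the blue parts tray, released. I handed the job in at about 21 s of the 72 s allowed.

- **Unscrewing:** I turned the cap clockwise in short steps with near-zero moment throughout. The tugs at about 0.5, 0.7 and 0.87 rad still held, with at most 10.8 N on the wrist. At about 1.05 rad it rose freely with only its own weight on the wrist.
- **Placing:** I lifted it clear, carried it over and set it down until it touched the tray floor at 6.4 N, then opened the jaws and backed away.
- **Last checks:** The scene picture shows the cap upright and flat inside the tray walls. The outlet is bare, and the black cap, oil bottle and tape look to be where they were. The arm is raised and clear, with wrist force near zero. In the last top picture the arm hid the cap and part of the tray, so the cap itself was checked from the scene camera only.
- **One disagreement:** The TCP height reading was about 36 mm below the real finger ends. The first close, done as a test, therefore passed above the cap without touching it. I measured the error by touching the cap top gently with the closed fingers (about 7 N). The corrected heights then held for the grip and, within about 1.5 mm, for the set-down.

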